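# Unload the guarded deburring outlet and pack the shipping tray

## Task

Switch the machine's isolator fully off, which frees the guard over the catch tray, and swing the guard fully open. Pack every finished part from the catch tray into the two lanes of the yellow shipping tray, each standing upright on the lane floor. Then swing the guard fully closed again and only after that turn the isolator fully back on; leave the tin, hammer and try square where they are.

Things in the scene. Friction and masses are not known exactly. Their poses are not given: they have to be found in the camera images.
- tray_floor (a point): The grey catch tray at the machine outlet, fixed: inner 270 (x) x 210 (y) mm, walls 18 mm high above the bench, floor 4 mm above the bench. The point is the centre of its floor; x runs along its length towards the machine's chute, y to its left, z up. Isolator and guard pivot are fixed to it.
- crate_floor (a point): Yellow shipping tray, fixed: two open lanes, each 172 mm long (x) by 60 wide, one row of parts each, centre lines at y = -48 and +48 mm, a solid 36 mm rib between. The point is the tray's centre at lane-floor level (4 mm above the bench); walls (4 thick) and rib rise 18 mm above it. With all six parts both lanes are nearly full: the lengths along each lane must add up to less than 172.
- isolator (a joint): Isolator switch, rad: 0 = on (stop), grows anticlockwise from above to 1.3 = off (stop). Friction 0.1 N m, stays where left. A dark arm, 77 to 91 mm above the bench, its tip 75 mm from the axis, turns with it: on, it points along (-1, +1) of the catch tray's x, y and blocks the guard's tab (0.06 rad of play); off, it is clear. A guard left slightly open stops it short of on.
- isolator_grip (a point): Centre of the isolator's black bar handle, on its axis, 116 mm above the bench. Bar 62 mm long (this point's x, also the direction of the arm), 14 mm thick (y), from 98 to 128 mm above the bench; below it a round hub of diameter 52 (68 to 98 mm above the bench).
- guard (a joint): Guard over the catch tray, a clear panel in an aluminium frame on a vertical pivot, rad: 0 = closed (stop), grows anticlockwise from above to 1.6 = fully open (stop), off the tray to its left. Friction 0.12 N m plus light damping, stays where left. Panel 80 to 88 mm above the bench, 270 mm along the guard's x and 235 mm along its -y from the pivot. It cannot pass the isolator's arm.
- guard_post (a point): Middle of the guard's upright black handle post, round, diameter 20 mm, from 88 to 130 mm above the bench (the point is 115 mm above it). It moves with the guard on a circle of radius 149 mm about guard_hinge; at this point's axes the hinge lies at (-110, +100) mm.
- guard_hinge (a point): The guard's vertical pivot axis, 86 mm above the bench, at (-135, +125) mm of the catch tray's x, y axes. Its x, y axes turn with the guard and are those of the catch tray when it is closed.
- obround_mid (a point): Finished part: obround steel housing (straight sides, half-round ends), 72 long (x) x 44 wide (y) x 46 high, two small dark dots on top (mm), about 300 g; may be absent. The point is its centre, half-way up; z is up while it stands. Stands upright in the catch tray at the start.
- capped_mid (a point): Finished part: capped square steel tube, 50 x 50 x 48 high, a dark round dot on top (mm), about 280 g; may be absent. The point is its centre, half-way up; z is up while it stands. Stands upright in the catch tray at the start.
- hub_mid (a point): Finished part: squat round steel hub, diameter 54, 44 high, a dark round recess drawn on top (mm), about 300 g; may be absent. The point is its centre, half-way up; z is up while it stands. Stands upright in the catch tray at the start.
- bush_mid (a point): Finished part: slim round steel bush, diameter 40, 52 high, a dark round recess drawn on top (mm), about 220 g; may be absent. The point is its centre, half-way up; z is up while it stands. Stands upright in the catch tray at the start.
- slab_mid (a point): Finished part: plain steel slab standing on edge, 30 thick (x) x 50 wide (y) x 50 high (mm), about 250 g; may be absent. The point is its centre, half-way up; z is up while it stands. Stands upright in the catch tray at the start.
- shoe_mid (a point): Finished part: rectangular steel shoe, 62 long (x) x 46 wide (y) x 46 high, a dark groove line along x on top (mm), about 320 g; may be absent. The point is its centre, half-way up; z is up while it stands. Stands upright in the catch tray at the start.
- tin: Bystander: small round metal tin, diameter 60, 50 mm high, standing on the bench; origin at its underside. Leave alone.
- hammer: Bystander: hammer lying on the bench. Leave alone.
- square: Bystander: steel try square lying on the bench, about 90 x 75 mm. Leave alone.

How it is judged:
By the outcome, as a careful person would: the job done as asked, in the order asked, and still so for the second after the job is handed in, with the robot touching nothing.
Of obround, capped, hub, bush, slab, shoe only 4 to 6 are there at a start; the rules pass over those that are not, and their reading is None.
At some moment in a run one of obround, capped, hub, shoe may be knocked a few centimetres aside while the robot is not near it.
It also fails if it takes over 210 s, if anything falls off the work surface, if the arm or the gripper's body presses on something with over 40 N, if the wrist force passes 120 N, or if a joint passes its speed limit or range.

## Robot

A 6-joint arm with a two-finger parallel gripper is mounted at the origin on the work surface. World frame = base frame: x ahead of the robot, y to its left, z up, the work surface at z = 0. Lengths are in mm, angles in rad, forces in N, time in s.
With the tool pointing down it reaches from about 375 to 925 mm from the base axis. Payload 5.7 kg.
Tool frame: the origin (TCP) lies midway between the tips of the shut fingers; the grasp point (between the pads) lies bot.tcp_to_grasp behind it (bot.tcp_to_grasp is the distance from the TCP to the grasp point, in mm); z points along the fingers, y is the direction in which the jaws open and shut (so a half turn about z gives the same grasp; the last joint's range is limited). The gripper opens to 88 mm and grips with 3 to 60 N. Pads are 20 mm wide; open, the fingers measure 115 mm over their backs; the gripper's body (75 mm by 178 mm) begins 61 mm behind the grasp point.
Start: joints at [1.06, 0.359, 1.51, -0, 1.272, -0.115], TCP at [231.317, 553.583, 222.623] pointing down, gripper open.
Joint ranges: [-2.97, 2.97], [-1.01, 2.36], [0.21, 2.38], [-0.96, 4.11], [0.2, 2.71], [-2.98, 2.98]. Speed limits (rad/s): [2.39, 2.39, 3.14, 3.14, 3.14, 3.14].

## Interface

Orientations are given as a unit quaternion [x, y, z, w].
In Python, from cell import observe, grab_frame, camera_model, bot gives the robot as it stands.
- The arm moves only by the tool servo_tool, never from a script. Its argument "series" is a list of rows, each a list of 2 entries, a list of its own where there are three numbers: the shift along the tool's x, y, z in m, then the turn about the tool's z in rad. A call has 1 to 5 rows; each row is the pose to reach, as a shift and turn from the pose measured when the call began, along the tool's axes at that moment; what a row does not reach only later rows make up. A row lasts 1/8 s, in which the tool goes at most 62.5 mm and 10.7 degrees, less where a joint would pass 70% of its speed; a pose out of reach is approached as far as the arm can. A call with a gripper value outside its range is refused whole. "gripper" is the opening, from 0 (shut) to 1 (fully open), set as the call begins (left out, the last holds). The fingers move at their own pace and stop on an object; "force" is the grip in N (left out, the last holds). Time passes only in rows, so rows that repeat a pose let the fingers close. It gives the time, the measured TCP pose, the force and the opening at its end, in the units of the state.
- observe(): the state, without advancing time (a new reading comes with each control period).
- grab_frame(name): name is "scene" or "top"; returns (picture, depth): 384x512x3 uint8, red, green, blue; 384x512 float32, mm along the optical axis (not along the pixel's ray), 0 where there is no reading.
- camera_model(name): a dict with "fx", "fy", "cx", "cy" (pixels), "origin" and "attitude" of the camera in the world. Camera axes: x right, y down, z forward; pixel columns grow to the right and rows downward; lengths in mm; the calibration is good to about 2 mm. A picture is of the moment at which its call begins. camera_model takes no time and is no camera call.
- bot.finish_job(): hands the job in, once; it reports no verdict.
The state is a dict: "time": time; "joints": joint angles; "joint_vel": joint speeds; "effort": joint torques, N m; "position": TCP position; "ee_rot": TCP orientation; "ft_force": force on the tool from outside, world axes, zero at the start; "torque": the same for the moment, N m; "finger_gap": opening from 0.0 (shut) to 1.0 (fully open).
Only numpy, scipy, OpenCV 4.12 (cv2) and the standard library are available. Lean on these libraries where they do the work, as an engineer would, in place of code of your own. Each camera call takes 0.05 s, during which the arm holds its last target.

## Working session

There is one attempt and no reset: what is moved stays moved. The work goes in short steps, Python scripts to look and compute and a tool call to move; the robot and the scene stay as the last step left them, time stands still between calls to the robot, and variables do not carry over. Pictures are saved under pics/ and viewed, and the job is handed in when it is done.

Besides the shell and the picture viewer there is one more tool, called after ">>>" as a command line: name --argument value ..., lists and objects as JSON in quotes. servo_tool: Moves the arm, as the interface text tells. Its arguments: {"type":"object","properties":{"series":{"type":"array"},"gripper":{"type":"number"},"force":{"type":"number"}},"required":["series"]}

```bash
ls; mkdir -p pics
cat > h.py <<'E'
import numpy as np, cv2
from scipy.spatial.transform import Rotation as R
from cell import observe, grab_frame, camera_model, bot
def cam(n):
    m=camera_model(n); a=np.array(m['attitude'],float)
    Rm=R.from_quat(a).as_matrix() if a.size==4 else a.reshape(3,3)
    return m,Rm,np.array(m['origin'],float)
def ray(n,u,v,z):
    m,Rm,o=cam(n); d=Rm@np.array([(u-m['cx'])/m['fx'],(v-m['cy'])/m['fy'],1.])
    return o+d*(z-o[2])/d[2]
def proj(n,p):
    m,Rm,o=cam(n); c=Rm.T@(np.array(p,float)-o); return c[0]/c[2]*m['fx']+m['cx'],c[1]/c[2]*m['fy']+m['cy']
def cloud(n,depth):
    m,Rm,o=cam(n); v,u=np.mgrid[:384,:512]
    c=np.stack([(u-m['cx'])/m['fx']*depth,(v-m['cy'])/m['fy']*depth,depth],-1)
    return c@Rm.T+o
def snap(n,name):
    p,d=grab_frame(n); cv2.imwrite(f'pics/{name}.png',cv2.cvtColor(p,cv2.COLOR_RGB2BGR)); np.savez(f'pics/{name}.npz',p=p,d=d); return p,d
E
python3 - <<'E'
from h import *
for n in('scene','top'):
    snap(n,n+'0'); print(camera_model(n))
print(observe(), bot.tcp_to_grasp)
E
```

```text
pics
{'fx': 482.49705480063716, 'fy': 482.49705480063716, 'cx': 252.1233515382734, 'cy': 183.5860103936526, 'origin': array([1399.5339093 , -516.65457392,  885.21098297]), 'attitude': array([ 0.76359193,  0.47475152, -0.22452333, -0.37566957])}
{'fx': 374.3951970381128, 'fy': 374.3951970381128, 'cx': 252.4514393660312, 'cy': 191.11237448239396, 'origin': array([ 359.49729314,  -48.32706116, 1245.64410957]), 'attitude': array([ 0.70793128, -0.70375208,  0.04786987, -0.03570419])}
{'time': 0.1, 'joints': array([ 1.05989569e+00,  3.59428444e-01,  1.51129835e+00, -3.18117216e-06,
        1.27249061e+00, -1.15103157e-01]), 'joint_vel': array([-0.00050957, -0.00129279, -0.00132541, -0.00079876, -0.00190231,
        0.00039703]), 'effort': array([ 4.84301781e-04, -5.16350734e+01, -2.71409422e+01,  6.76971814e-02,
        2.75179924e-02, -5.29776014e-05]), 'position': array([231.03819811, 553.07753993, 221.90618118]), 'ee_rot': array([ 1.96608996e-01,  9.80481638e-01, -7.73375489e-04, -2.48698146e-04]), 'ft_force': array([-0.38611641, -0.14838193, -0.5365401 ]), 'torque': array([ 0.03040288, -0.03127054,  0.00813866]), 'finger_gap': 0.9992324896630279} 18.700000000000003
```

View pics/scene0.png

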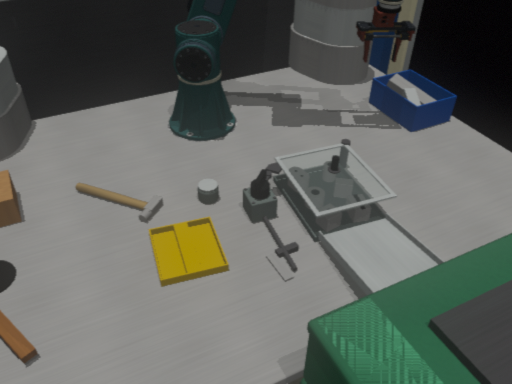

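View pics/top0.png

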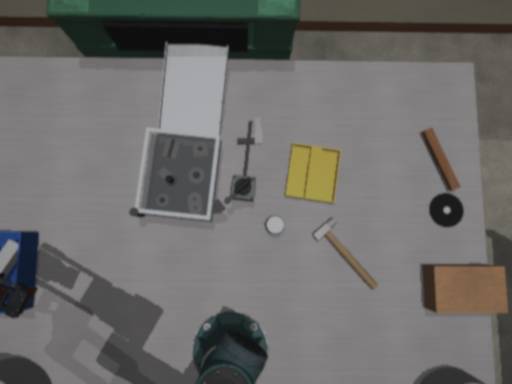

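View zooms.

Run:
```python
from h import *
a=cv2.imread('pics/top0.png'); c=a[110:235,120:350]; c=cv2.convertScaleAbs(c,alpha=1.6); cv2.imwrite('pics/t0z.png',cv2.resize(c,None,fx=3.4,fy=3.4,interpolation=cv2.INTER_CUBIC))
a=cv2.imread('pics/scene0.png'); c=a[130:290,140:400]; c=cv2.convertScaleAbs(c,alpha=1.5);cv2.imwrite('pics/s0z.png',cv2.resize(c,None,fx=3,fy=3,interpolation=cv2.INTER_CUBIC))
```

```text
(no output)
```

View pics/t0z.png

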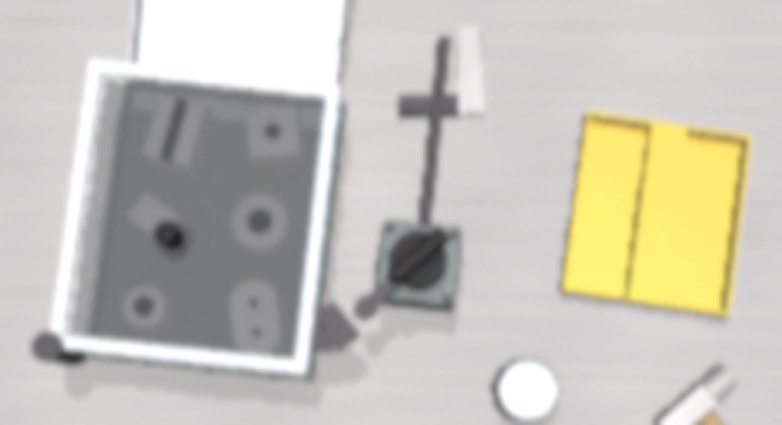

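View pics/s0z.png

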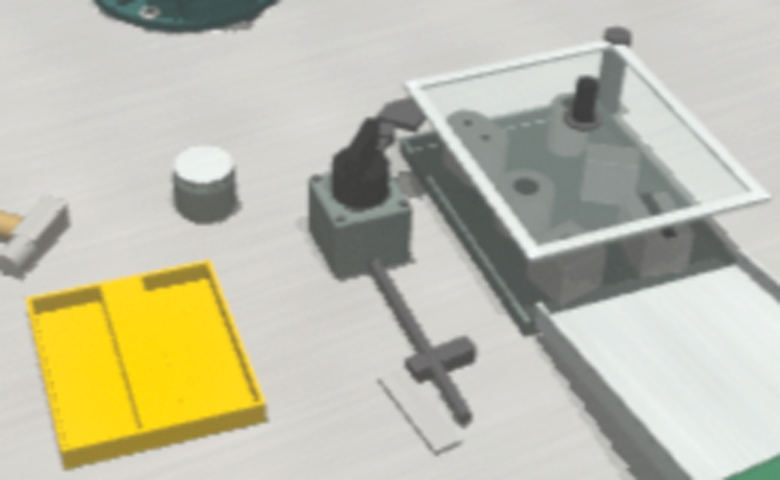

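Run:
```python
from h import *
for n in('top','scene'):
    f=np.load(f'pics/{n}0.npz'); P=cloud(n,f['d']); z=P[...,2]
    roi=(P[...,0]>330)&(P[...,0]<720)&(P[...,1]>-350)&(P[...,1]<420)&(f['d']>0)
    im=np.zeros((384,512),np.uint8); im[roi]=np.clip(z[roi]*1.8+10,0,255); 
    s=(slice(100,240),slice(120,350)) if n=='top' else (slice(130,290),slice(140,400))
    cv2.imwrite(f'pics/{n}h.png',cv2.resize(cv2.applyColorMap(im,cv2.COLORMAP_JET)[s],None,fx=3,fy=3,interpolation=0))
    # handle bar: 110..130 
    for lo,hi in((60,77),(77,92),(92,101),(101,135)):
        m=(roi&(z>lo)&(z<hi)).astype(np.uint8)
        k,l,st,ce=cv2.connectedComponentsWithStats(m)
        for i in range(1,k):
            if st[i,4]>8:
                q=P[l==i]; print(n,lo,hi,st[i],ce[i].round(1),q.mean(0).round(1),np.ptp(q,axis=0).round())
```

```text
top 60 77 [231 175  17  19  92] [235.4 181.4] [530.5 -14.   65.3] [58. 51. 11.]
top 60 77 [234 177  22  24 166] [248.4 191.6] [498.1 -55.5  65.3] [74. 66. 17.]
top 77 92 [ 129  128   97   92 6550] [178.  174.7] [548.1 164.9  85.8] [287. 294.  15.]
top 77 92 [224 192  14  12  68] [230.4 197.6] [4.765e+02 3.000e-01 8.820e+01] [35. 40. 15.]
top 92 101 [235 178  11  11  57] [239.2 181.6] [525.2 -26.6  97.3] [31. 31.  8.]
top 92 101 [239 183  13  12  71] [245.9 189.4] [501.2 -47.5  97.1] [35. 37.  7.]
top 92 101 [132 208   4   5  10] [133.3 210.2] [435.  296.8  94. ] [12. 10.  5.]
top 101 135 [165 176   9   7  45] [168.8 178.9] [527.8 184.8 125.6] [17. 20. 28.]
top 101 135 [234 177  18  17 112] [242.7 185.2] [510.7 -37.9 124.2] [47. 51. 30.]
scene 60 77 [243 187  35  20 325] [259.4 197.3] [530.8 -46.4  65.3] [82. 78. 17.]
scene 77 92 [ 266  139  131   79 5444] [332.  179.1] [565.1 158.1  84.8] [295. 317.  15.]
scene 77 92 [251 187  19  10  83] [259.9 192.3] [533.6 -47.1  84.7] [34. 44. 15.]
scene 92 101 [331 165   8   5  18] [333.9 167.1] [537.4 182.6  96.9] [16. 22.  7.]
scene 92 101 [251 179  19  13 119] [261.4 185.6] [522.8 -37.2  96. ] [53. 54.  8.]
scene 101 135 [331 155   9  12  81] [335.1 160.5] [537.1 183.7 118.6] [20. 21. 30.]
scene 101 135 [254 169  13  22 162] [260.2 179.3] [522.7 -41.2 118.4] [49. 53. 29.]
```

View pics/toph.png

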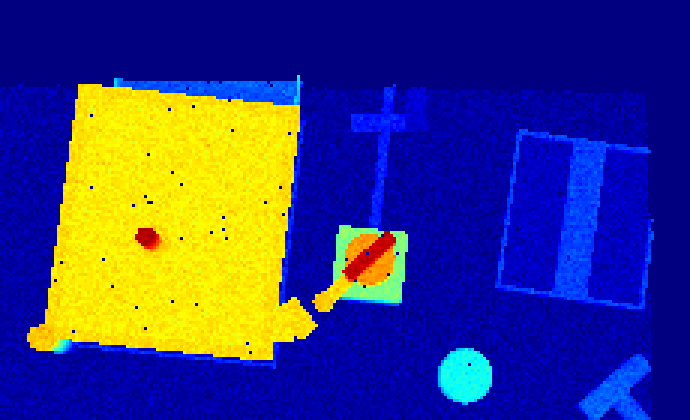

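```bash
cat >> h.py <<'E'
def rect(P,m):
    q=P[m][:,:2].astype(np.float32); r=cv2.minAreaRect(q); return r
E
python3 - <<'E'
from h import *
f=np.load('pics/top0.npz'); P=cloud('top',f['d']); x,y,z=P[...,0],P[...,1],P[...,2]
roi=(x>330)&(x<720)&(y>-350)&(y<420)
def comp(m,near):
    k,l,st,ce=cv2.connectedComponentsWithStats(m.astype(np.uint8)); 
    best=min([i for i in range(1,k) if st[i,4]>15],key=lambda i:np.linalg.norm(P[l==i][:,:2].mean(0)-near)); return l==best
bar=comp(roi&(z>118)&(z<136),(511,-38)); r=rect(P,bar); q=P[bar]; c=q[:,:2]-q[:,:2].mean(0); w,v=np.linalg.eigh(c.T@c); print('bar',r,q.mean(0),v[:,1],np.degrees(np.arctan2(v[1,1],v[0,1])))
post=comp(roi&(z>122)&(z<136),(530,185)); print('post',P[post].mean(0),cv2.minEnclosingCircle(P[post][:,:2].astype(np.float32)))
pan=comp(roi&(z>79)&(z<92),(548,165))
# erode/open to remove hinge and tab
pan=cv2.morphologyEx(pan.astype(np.uint8),cv2.MORPH_CLOSE,np.ones((9,9)));pan=cv2.morphologyEx(pan,cv2.MORPH_OPEN,np.ones((25,25)))>0
pan&=(z>79)&(z<92)
r=rect(P,pan); print('panel',r,cv2.boxPoints(r),P[pan][:,2].mean())
# tray yellow
hsv=cv2.cvtColor(f['p'],cv2.COLOR_RGB2HSV); ym=cv2.inRange(hsv,(20,120,60),(35,255,255))>0
ym&=roi; wall=ym&(z>17)&(z<27); r=rect(P,wall); print('crate',r,cv2.boxPoints(r),'floor z',P[ym&(z<12)][:,2].mean())
h=cv2.inRange(hsv,(20,120,60),(35,255,255)); 
# rays at z=22 from contour
cs,_=cv2.findContours(h,0,2); c=max(cs,key=cv2.contourArea); pts=np.array([ray('top',u,v,22)[:2] for u,v in c[:,0]],np.float32); r=cv2.minAreaRect(pts);print(r,cv2.boxPoints(r))
rib=ym&(z>17)&(z<27); rb=cv2.morphologyEx(rib.astype(np.uint8),cv2.MORPH_OPEN,np.ones((6,6)))>0; print('rib',rect(P,rb),P[rb].mean(0))
f=np.load('pics/scene0.npz'); Ps=cloud('scene',f['d']); hs=cv2.cvtColor(f['p'],cv2.COLOR_RGB2HSV); m=(cv2.inRange(hs,(20,120,60),(35,255,255))>0)&(Ps[...,2]>17)&(Ps[...,2]<28); print('crate scene',rect(Ps,m))
m=(Ps[...,2]>80)&(Ps[...,2]<91)&(Ps[...,0]>380)&(Ps[...,0]<720)&(Ps[...,1]>20)&(Ps[...,1]<310);print(Ps[m].min(0),Ps[m].max(0))
pan=cv2.morphologyEx(m.astype(np.uint8),cv2.MORPH_CLOSE,np.ones((9,9)));pan=cv2.morphologyEx(pan,cv2.MORPH_OPEN,np.ones((21,21)))>0
print('panel scene',rect(Ps,pan&m))
m=(Ps[...,2]>125)&(Ps[...,2]<136)&(Ps[...,0]>480)&(Ps[...,0]<560);m1=m&(Ps[...,1]>140)&(Ps[...,1]<230);print('post scene',Ps[m1].mean(0),rect(Ps,m1))
m1=m&(Ps[...,1]>-90)&(Ps[...,1]<20);print('bar scene',Ps[m1].mean(0),rect(Ps,m1))
E
```

```text
bar ((512.1377563476562, -37.515357971191406), (14.147453308105469, 60.17197799682617), 42.60623550415039) [511.64233218 -37.82013532 126.60006686] [-0.66760509  0.74451558] 131.882492429324
post [528.81359311 185.93200832 129.25040553] ((529.8721923828125, 186.51483154296875), 9.549960136413574)
panel ((552.793212890625, 164.54273986816406), (242.23365783691406, 271.3634033203125), 85.12657165527344) [[407.31256  55.39058]
 [677.6949   32.33696]
 [698.27386 273.6949 ]
 [427.89154 296.74854]] 85.74136607591976
crate ((569.2102661132812, -268.0320739746094), (159.6927490234375, 176.0047607421875), 81.86509704589844) [[ 470.79477 -334.62228]
 [ 645.02856 -359.52774]
 [ 667.62573 -201.44186]
 [ 493.39197 -176.5364 ]] floor z 3.390843783046434
((569.138671875, -267.80377197265625), (159.55239868164062, 175.20652770996094), 81.72390747070312) [[ 470.96448 -334.13928]
 [ 644.3464  -359.35907]
 [ 667.31287 -201.46826]
 [ 493.93097 -176.24847]]
rib ((521.5980224609375, -268.01763916015625), (37.74746322631836, 76.59638977050781), 77.7436294555664) [ 525.33004925 -265.73760965   19.78830613]
crate scene ((573.3887329101562, -270.8323974609375), (162.8293914794922, 184.41134643554688), 81.74891662597656)
[409.35198001  21.26806748  80.01515897] [704.74842887 309.66293712  90.96838436]
panel scene ((557.056396484375, 167.1886444091797), (238.8849639892578, 276.46875), 83.52142333984375)
post scene [534.73047304 185.96441704 128.11828367] ((533.8311157226562, 186.25994873046875), (16.651653289794922, 15.811607360839844), 85.40245819091797)
bar scene [519.25678827 -39.93105584 126.61011497] ((517.6840209960938, -38.564605712890625), (12.458735466003418, 62.393836975097656), 44.270626068115234)
```

```bash
cat >> h.py <<'E'
def plan(p,yaw=None):
    """shift in tool axes (m) and turn (rad) to bring TCP to p (mm), jaw axis to yaw deg (mod 180)"""
    s=observe(); M=R.from_quat(s['ee_rot']).as_matrix(); d=M.T@(np.array(p,float)-s['position'])/1000
    t=0
    cur=np.degrees(np.arctan2(M[1,1],M[0,1]))
    if yaw is not None:
        dy=(yaw-cur+90)%180-90; t=-np.radians(dy)
    print('shift',d.round(4),'turn',round(t,3),'| cur',s['position'].round(1),'jaw',round(cur,1),'q6',s['joints'][5].round(2),'F',s['ft_force'].round(1),'gap',round(s['finger_gap']*88,1),'t',s['time'])
E
python3 -c "
from h import *
plan((513.5,-38,200),41)"
```

```text
shift [-0.4885 -0.4364  0.0225] turn 0.459 | cur [231.  553.1 221.9] jaw 67.3 q6 -0.12 F [-0.4 -0.1 -0.5] gap 87.9 t 0.1
```

>>> servo_tool --series '[[[-0.044,-0.039,0.002],0.04],[[-0.088,-0.079,0.004],0.08],[[-0.132,-0.118,0.006],0.13],[[-0.176,-0.157,0.008],0.17],[[-0.22,-0.196,0.01],0.21]]'

```text
time: 0.72
position: [358.8, 285.6, 212.0]
ee_rot: [0.299, 0.954, -0.001, -0.0]
ft_force: [1.5, 0.4, 1.0]
finger_gap: 0.997
```

```bash
python3 -c "
from h import *
plan((513.5,-38,200),41)"
```

```text
shift [-0.3116 -0.1777  0.0124] turn 0.249 | cur [358.8 285.6 212. ] jaw 55.2 q6 -0.44 F [1.5 0.4 1. ] gap 87.7 t 0.725
```

>>> servo_tool --series '[[[-0.052,-0.03,0.002],0.05],[[-0.104,-0.06,0.004],0.1],[[-0.156,-0.089,0.006],0.15],[[-0.208,-0.119,0.009],0.2],[[-0.26,-0.148,0.012],0.25]]'

```text
time: 1.35
position: [488.4, 13.9, 200.1]
ee_rot: [0.416, 0.909, -0.001, -0.0]
ft_force: [0.2, 0.9, 0.2]
finger_gap: 0.997
```

```bash
python3 -c "
from h import *
plan((513.5,-38,160),41)"
```

```text
shift [-0.0556 -0.0148  0.0402] turn -0.003 | cur [488.4  13.9 200.1] jaw 40.8 q6 -0.82 F [0.2 0.9 0.2] gap 87.7 t 1.35
```

>>> servo_tool --series '[[[-0.03,-0.008,0.015],0],[[-0.0556,-0.015,0.035],0],[[-0.0556,-0.015,0.04],0],[[-0.0556,-0.015,0.04],0]]' --gripper 0.5

```text
time: 1.85
position: [512.3, -37.4, 159.7]
ee_rot: [0.416, 0.909, -0.001, -0.001]
ft_force: [0.4, 0.1, -0.4]
finger_gap: 0.587
```

Run:
```python
from h import *
p,d=snap('scene','s1'); c=p[140:230,210:310]; cv2.imwrite('pics/s1z.png',cv2.resize(c[...,::-1],None,fx=6,fy=6,interpolation=cv2.INTER_CUBIC)); plan((513.5,-38,103),41)
print(proj('scene',observe()['position']))
```

```text
shift [-0.0012  0.0002  0.0573] turn -0.003 | cur [512.7 -37.2 160.3] jaw 40.8 q6 -0.92 F [-0.2  0.1 -0.1] gap 47.5 t 1.9
(np.float64(260.22119791048044), np.float64(163.77725533328118))
```

View pics/s1z.png

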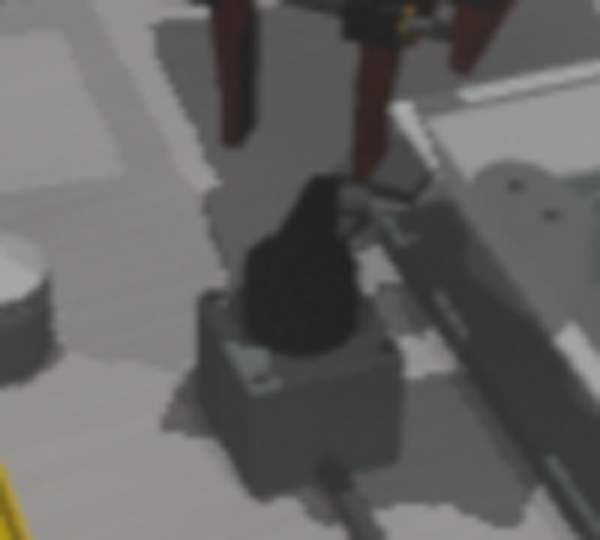

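>>> servo_tool --series '[[[0,0,0.03],0],[[0,0,0.057],0],[[0,0,0.057],0]]'

```text
time: 2.28
position: [510.9, -35.9, 102.5]
ee_rot: [0.415, 0.91, -0.001, -0.002]
ft_force: [0.3, -0.1, 0.1]
finger_gap: 0.502
```

>>> servo_tool --series '[[[0,0,0],0],[[0,0,0],0],[[0,0,0],0],[[0,0,0],0],[[0,0,0],0]]' --gripper 0 --force 12

```text
time: 2.9
position: [512.1, -35.6, 103.3]
ee_rot: [0.416, 0.91, -0.0, -0.001]
ft_force: [1.3, 5.6, 6.3]
finger_gap: 0.16
```

>>> servo_tool --series '[[[0,0,0],-0.13],[[0,0,0],-0.26],[[0,0,0],-0.39],[[0,0,0],-0.52],[[0,0,0],-0.65]]'

```text
time: 3.52
position: [511.3, -36.9, 103.3]
ee_rot: [0.101, 0.995, -0.001, -0.002]
ft_force: [-2.5, -6.5, 3.0]
finger_gap: 0.163
```

>>> servo_tool --series '[[[0,0,0],-0.13],[[0,0,0],-0.26],[[0,0,0],-0.39],[[0,0,0],-0.52],[[0,0,0],-0.64]]'

```text
time: 4.15
position: [511.4, -38.7, 103.3]
ee_rot: [-0.219, 0.976, -0.002, -0.002]
ft_force: [-0.8, -5.4, 1.7]
finger_gap: 0.16
```

```bash
python3 -c "
from h import *
plan((513.5,-38,103),115.4);print(observe()['torque'])"
```

```text
shift [-0.0022 -0.0003  0.0003] turn -0.002 | cur [511.4 -38.7 103.3] jaw 115.3 q6 -2.22 F [-0.8 -5.4  1.7] gap 14.1 t 4.15
[-0.97241223  0.19573205 -0.32747339]
```

>>> servo_tool --series '[[[0,0,0],-0.05],[[0,0,0],-0.08],[[0,0,0],-0.08],[[0,0,0],-0.08]]'

```text
time: 4.65
position: [511.2, -38.9, 103.3]
ee_rot: [-0.258, 0.966, -0.002, -0.003]
ft_force: [-0.1, -0.7, 1.9]
finger_gap: 0.176
```

```bash
python3 -c "
from h import *
plan((511.4,-38,160),115.4);print(observe()['torque'])"
```

```text
shift [-0.0003  0.0006 -0.0567] turn 0.078 | cur [511.2 -38.9 103.3] jaw 119.9 q6 -2.29 F [-0.1 -0.7  1.9] gap 15.5 t 4.65
[-0.0202566   0.11943757 -0.35909596]
```

>>> servo_tool --series '[[[0,0,0],0.05],[[0,0,0],0.05],[[0,0,0],0.05]]' --gripper 0.5

```text
time: 5.03
position: [511.1, -38.9, 103.2]
ee_rot: [-0.234, 0.972, -0.002, -0.003]
ft_force: [0.7, -0.0, 0.3]
finger_gap: 0.476
```

>>> servo_tool --series '[[[0,0,-0.04],0],[[0,0,-0.09],0],[[0,0,-0.09],0]]'

```text
time: 5.4
position: [514.4, -39.0, 196.9]
ee_rot: [-0.234, 0.972, -0.004, 0.001]
ft_force: [0.8, -0.5, -0.6]
finger_gap: 0.503
```

Run:
```python
from h import *
plan((530,186,190),43)
p,d=snap('scene','s2'); c=p[130:230,210:400]; cv2.imwrite('pics/s2z.png',cv2.resize(c[...,::-1],None,fx=4,fy=4,interpolation=cv2.INTER_CUBIC))
P=cloud('scene',d);z=P[...,2];m=(z>120)&(z<136)&(abs(P[...,0]-514)<50)&(abs(P[...,1]+38)<50);print(P[m].mean(0),rect(P,m))
```

```text
shift [-0.1164  0.1933  0.0054] turn 1.293 | cur [514.4 -39.  196.9] jaw 117.1 q6 -2.25 F [ 0.8 -0.5 -0.6] gap 44.2 t 5.4
[519.07711857 -38.95424446 125.25303364] ((517.1995849609375, -39.1412239074707), (64.27310943603516, 14.779459953308105), 23.862533569335938)
```

View pics/s2z.png

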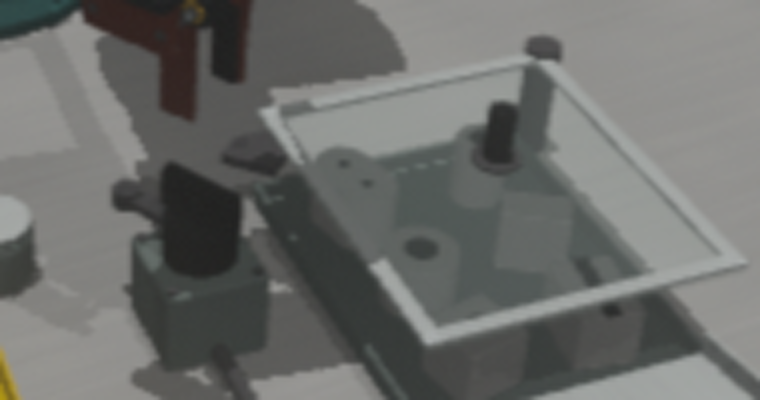

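Run:
```python
from h import *
plan((529.3,185.5,160),88)
```

```text
shift [-0.1169  0.1923  0.0335] turn 0.508 | cur [512.8 -38.7 194.8] jaw 117.1 q6 -2.25 F [-0.5  0.3  0.7] gap 43.8 t 5.45
```

>>> servo_tool --series '[[[-0.029,0.048,0],0.13],[[-0.058,0.096,0],0.26],[[-0.088,0.144,0.01],0.4],[[-0.117,0.192,0.033],0.51],[[-0.117,0.192,0.033],0.51]]' --gripper 0.6

```text
time: 6.08
position: [526.9, 188.1, 157.2]
ee_rot: [0.016, 1.0, -0.003, -0.003]
ft_force: [0.7, -0.8, -0.3]
finger_gap: 0.6
```

Run:
```python
from h import *
plan((529.3,185.5,104),88)
p,d=snap('scene','s3'); c=p[130:210,270:400]; cv2.imwrite('pics/s3z.png',cv2.resize(c[...,::-1],None,fx=5,fy=5,interpolation=cv2.INTER_CUBIC))
```

```text
shift [-0.0028 -0.0022  0.0532] turn 0.002 | cur [526.9 188.1 157.2] jaw 88.1 q6 -1.31 F [ 0.7 -0.8 -0.3] gap 52.8 t 6.075
```

View pics/s3z.png

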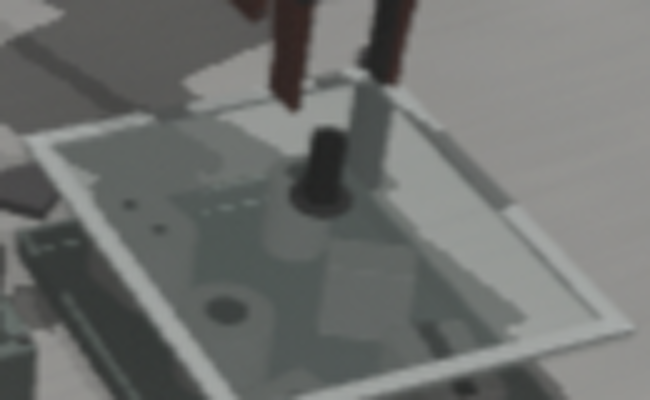

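Fingertips (about 290,100 and 385,75 in the crop) straddle the post (325,130). Descend and grip.

>>> servo_tool --series '[[[-0.002,-0.002,0.03],0],[[-0.003,-0.002,0.053],0],[[-0.003,-0.002,0.053],0]]'

```text
time: 6.5
position: [528.4, 181.8, 103.4]
ee_rot: [0.016, 1.0, -0.004, -0.005]
ft_force: [-0.1, 0.1, 0.8]
finger_gap: 0.597
```

>>> servo_tool --series '[[[0,0,0],0],[[0,0,0],0],[[0,0,0],0],[[0,0,0],0],[[0,0,0],0]]' --gripper 0 --force 15

```text
time: 7.12
position: [529.2, 186.6, 104.2]
ee_rot: [0.017, 1.0, -0.0, -0.004]
ft_force: [-0.4, 17.9, -2.4]
finger_gap: 0.224
```

Run:
```python
from h import *
s=observe(); plan((529.3,185.5,104),88)
M=R.from_quat(s['ee_rot']).as_matrix()
h=np.array([428.3,295.2]); p0=np.array([529.3,186.0]); print(np.linalg.norm(p0-h))
a0=np.arctan2(*(p0-h)[::-1])
for k in np.arange(.16,1.7,.16):
    q=h+149*np.array([np.cos(a0+k),np.sin(a0+k)]); print(round(k,2),q.round(1),(M.T@np.r_[q-p0,0]/1000).round(4))
```

```text
shift [-0.0001 -0.0011  0.0002] turn 0.001 | cur [529.2 186.6 104.2] jaw 88.0 q6 -1.32 F [-0.4 17.9 -2.4] gap 19.7 t 7.125
148.7468991273431
0.16 [545.6 203.3] [-0.0157  0.0179 -0.0001]
0.32 [558.7 223.2] [-0.0281  0.0382 -0.0002]
0.48 [568.6 244.9] [-0.0372  0.0602 -0.0003]
0.64 [574.8 267.9] [-0.0426  0.0834 -0.0004]
0.8 [577.3 291.6] [-0.0443  0.1072 -0.0004]
0.96 [575.9 315.3] [-0.0422  0.1309 -0.0004]
1.12 [570.8 338.6] [-0.0363  0.1539 -0.0004]
1.28 [562.1 360.8] [-0.0268  0.1758 -0.0003]
1.44 [549.9 381.2] [-0.0139  0.1958 -0.0002]
1.6 [534.7 399.5] [ 2.000e-03  2.136e-01 -1.000e-04]
```

>>> servo_tool --series '[[[-0.0157,0.0179,0],0],[[-0.0281,0.0382,0],0],[[-0.0372,0.0602,0],0],[[-0.0426,0.0834,0],0],[[-0.0443,0.1072,0],0]]'

```text
time: 7.75
position: [579.0, 292.1, 104.6]
ee_rot: [0.017, 1.0, -0.001, -0.002]
ft_force: [2.3, -3.0, 1.2]
finger_gap: 0.222
```

Run:
```python
from h import *
s=observe(); plan((529.3,185.5,104),88)
M=R.from_quat(s['ee_rot']).as_matrix()
h=np.array([428.3,295.2]); p0=s['position'][:2]; print(np.linalg.norm(p0-h))
a0=np.arctan2(*(p0-h)[::-1]); print(a0-np.arctan2(186-295.2,529.3-428.3))
for k in np.arange(.96,1.7,.16):
    a=k+np.arctan2(186-295.2,529.3-428.3)
    q=h+149*np.array([np.cos(a),np.sin(a)]); print(round(k,2),q.round(1),(M.T@np.r_[q-p0,0]/1000).round(4))
```

```text
shift [ 0.0461 -0.1082  0.001 ] turn 0.001 | cur [579.  292.1 104.6] jaw 88.1 q6 -1.18 F [ 2.3 -3.   1.2] gap 19.5 t 7.75
150.74672694306696
0.8039478424577011
0.96 [575.9 315.3] [ 0.0039  0.0231 -0.    ]
1.12 [570.8 338.6] [ 0.0098  0.0462 -0.    ]
1.28 [562.1 360.8] [ 0.0192  0.068  -0.    ]
1.44 [549.9 381.2] [ 0.0321  0.0881 -0.    ]
1.6 [534.7 399.5] [0.0479 0.1058 0.    ]
```

>>> servo_tool --series '[[[0.003,0.0231,0],0],[[0.009,0.0462,0],0],[[0.0182,0.068,0],0],[[0.0315,0.0881,0],0],[[0.0479,0.1058,0],0]]'

```text
time: 8.38
position: [533.9, 400.7, 104.9]
ee_rot: [0.017, 1.0, -0.001, -0.002]
ft_force: [16.1, -25.7, 1.0]
finger_gap: 0.234
```

>>> servo_tool --series '[[[0.003,0.003,0],0],[[0.005,0.005,0],0],[[0.005,0.005,0],0]]'

```text
time: 8.75
position: [531.1, 400.3, 104.7]
ee_rot: [0.016, 1.0, -0.006, 0.0]
ft_force: [13.1, -22.2, 1.5]
finger_gap: 0.22
```

Run:
```python
from h import *
plan((529.3,185.5,104),88)
```

```text
shift [-0.0051 -0.2147  0.0033] turn 0.003 | cur [531.1 400.3 104.7] jaw 88.2 q6 -0.99 F [ 13.1 -22.2   1.5] gap 19.4 t 8.75
```

>>> servo_tool --series '[[[0,0,0],0],[[0,0,0],0],[[0,0,0],0]]' --gripper 0.5

```text
time: 9.12
position: [530.1, 401.2, 104.6]
ee_rot: [0.016, 1.0, -0.006, -0.0]
ft_force: [0.9, -0.0, -0.3]
finger_gap: 0.486
```

>>> servo_tool --series '[[[0,0,-0.05],0],[[0,0,-0.1],0],[[0.02,-0.05,-0.1],0],[[0.03,-0.11,-0.1],0],[[0.05,-0.17,-0.1],0]]' --gripper 0.85

```text
time: 9.75
position: [474.5, 234.1, 206.8]
ee_rot: [0.015, 1.0, -0.005, 0.0]
ft_force: [0.9, -1.3, 1.0]
finger_gap: 0.855
```

Run:
```python
from h import *
plan((430,20,240),85)
```

```text
shift [ 0.0379 -0.2157 -0.031 ] turn 0.057 | cur [474.5 234.1 206.8] jaw 88.3 q6 -1.2 F [ 0.9 -1.3  1. ] gap 75.2 t 9.75
```

>>> servo_tool --series '[[[0.009,-0.053,-0.007],0.01],[[0.018,-0.106,-0.014],0.03],[[0.027,-0.159,-0.02],0.04],[[0.036,-0.21,-0.028],0.055],[[0.038,-0.216,-0.03],0.057]]'

```text
time: 10.38
position: [429.5, 18.0, 239.7]
ee_rot: [0.046, 0.999, -0.005, 0.001]
ft_force: [0.1, 0.7, 0.3]
finger_gap: 0.851
```

Run:
```python
from h import *
p,d=snap('top','t4'); c=p[70:235,40:260]; c=cv2.convertScaleAbs(c,alpha=1.5); cv2.imwrite('pics/t4z.png',cv2.resize(c[...,::-1],None,fx=3.5,fy=3.5,interpolation=cv2.INTER_CUBIC))
```

```text
(no output)
```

View pics/t4z.png

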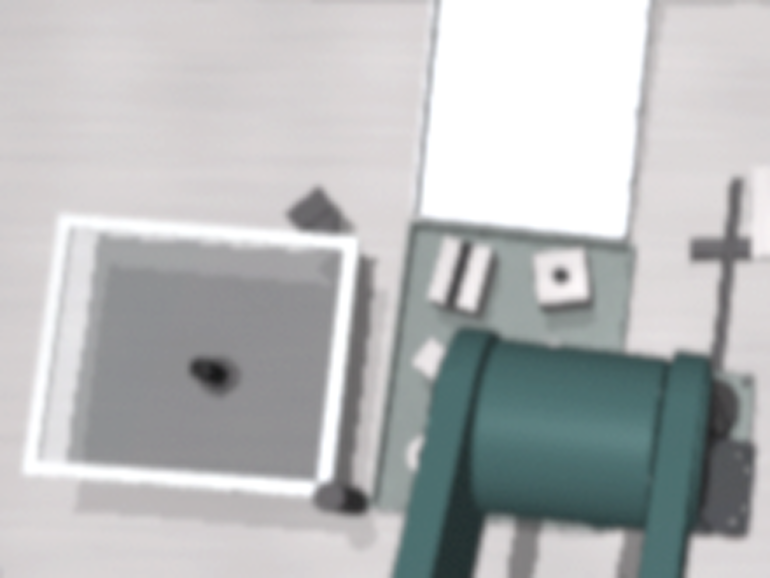

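Run:
```python
from h import *
plan((440,-180,240),82)
```

```text
shift [-0.0281 -0.197   0.0017] turn 0.049 | cur [429.7  18.8 239.7] jaw 84.8 q6 -1.59 F [-0.8 -0.5  0.3] gap 74.7 t 10.425
```

>>> servo_tool --series '[[[-0.008,-0.05,0],0.01],[[-0.015,-0.1,0],0.02],[[-0.022,-0.15,0],0.03],[[-0.028,-0.197,0],0.05],[[-0.028,-0.197,0],0.05]]'

```text
time: 11.05
position: [441.3, -181.3, 241.5]
ee_rot: [0.071, 0.997, -0.005, 0.002]
ft_force: [0.5, 0.8, -0.1]
finger_gap: 0.852
```

```bash
cat >> h.py <<'E'
def parts(tag,view=True):
    p,d=snap('top',tag); P=cloud('top',d); z=P[...,2]
    # tray interior mask in tray frame
    th=np.radians(-4.9); t=np.array([552.1,159.1]); q=P[...,:2]-t
    X=q[...,0]*np.cos(th)+q[...,1]*np.sin(th); Y=-q[...,0]*np.sin(th)+q[...,1]*np.cos(th)
    m=(abs(X)<138)&(abs(Y)<110)&(z>38)&(z<64)
    k,l,st,ce=cv2.connectedComponentsWithStats(m.astype(np.uint8),connectivity=4)
    for i in range(1,k):
        if st[i,4]<60: continue
        r=rect(P,l==i); zt=np.median(P[l==i][:,2])
        cs,_=cv2.findContours((l==i).astype(np.uint8),0,2)
        pts=np.array([ray('top',u,v,zt)[:2] for u,v in cs[0][:,0]],np.float32)
        rr=cv2.minAreaRect(pts); a=rr[2]
        print('c',np.round(rr[0],1),'size',np.round(rr[1],1),'ang(first side)',round(a,1),'ztop',round(float(zt),1),'tray',X[l==i].mean().round(),Y[l==i].mean().round(), 'px',ce[i].round(), 'n',st[i,4],'circ',np.round(cv2.minEnclosingCircle(pts)[1],1))
    if view:
        c=p[105:225,115:265]; c=cv2.convertScaleAbs(c,alpha=1.5); cv2.imwrite(f'pics/{tag}z.png',cv2.resize(c[...,::-1],None,fx=4,fy=4,interpolation=cv2.INTER_CUBIC))
    return P,p
E
python3 - <<'E'
from h import *
parts('t5')
E
```

```text
c [640.  195.5] size [48.9 62.4] ang(first side) 76.2 ztop 49.2 tray 84.0 44.0 px [171. 148.] n 282 circ 37.4
c [637.1 102.4] size [52.2 50. ] ang(first side) 7.5 ztop 51.1 tray 90.0 -49.0 px [200. 149.] n 243 circ 32.9
c [552. 209.] size [53.  29.4] ang(first side) 53.6 ztop 53.1 tray -4.0 50.0 px [166. 175.] n 154 circ 29.3
c [552.3 113.2] size [53.3 50.1] ang(first side) 45.5 ztop 47.6 tray 4.0 -45.0 px [196. 175.] n 217 circ 27.2
c [460.7 114.9] size [67.7 44.6] ang(first side) 1.4 ztop 49.4 tray -88.0 -51.0 px [195. 204.] n 277 circ 35.2
c [469.8 216.6] size [41.  37.7] ang(first side) 46.0 ztop 55.3 tray -87.0 51.0 px [163. 200.] n 133 circ 21.3
```

View pics/t5z.png

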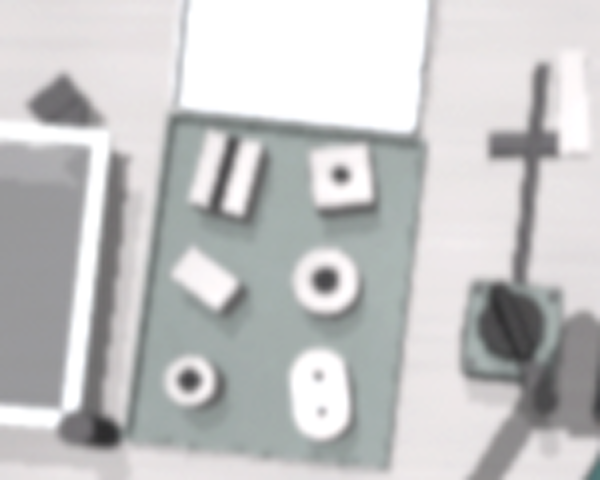

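Run:
```python
from h import *
plan((460.7,114.9,180),91.4)
```

```text
shift [0.0217 0.2949 0.0587] turn -0.166 | cur [ 440.6 -179.5  241.3] jaw 81.9 q6 -1.95 F [-0.8  0.2 -1. ] gap 74.6 t 11.1
```

>>> servo_tool --series '[[[0.004,0.06,0.01],-0.03],[[0.008,0.12,0.02],-0.06],[[0.013,0.18,0.03],-0.1],[[0.018,0.24,0.045],-0.14],[[0.0217,0.295,0.0587],-0.166]]' --gripper 0.76

```text
time: 11.72
position: [459.3, 119.5, 179.5]
ee_rot: [-0.014, 1.0, -0.004, 0.001]
ft_force: [0.6, 0.1, 0.3]
finger_gap: 0.757
```

Run:
```python
from h import *
plan((460.7,114.9,26),91.4)
```

```text
shift [-0.0011 -0.0034  0.1536] turn 0.004 | cur [459.3 119.5 179.5] jaw 91.6 q6 -1.48 F [0.6 0.1 0.3] gap 66.7 t 11.725
```

>>> servo_tool --series '[[[-0.001,-0.003,0.05],0],[[-0.001,-0.0035,0.1],0],[[-0.001,-0.0035,0.14],0],[[-0.001,-0.0035,0.154],0],[[-0.001,-0.0035,0.154],0]]'

```text
time: 12.35
position: [459.8, 115.8, 25.3]
ee_rot: [-0.015, 1.0, -0.004, -0.0]
ft_force: [0.8, 0.1, 0.1]
finger_gap: 0.761
```

>>> servo_tool --series '[[[0,0,0],0],[[0,0,0],0],[[0,0,0],0],[[0,0,0],0]]' --gripper 0.3 --force 25

```text
time: 12.85
position: [460.7, 115.9, 26.4]
ee_rot: [-0.015, 1.0, -0.004, 0.001]
ft_force: [-0.6, 0.3, 8.5]
finger_gap: 0.513
```

Run:
```python
from h import *
plan((460.7,114.9,180),91.4)
```

```text
shift [-0.0002 -0.0022 -0.1536] turn 0.005 | cur [460.7 115.9  26.4] jaw 91.7 q6 -1.48 F [-0.6  0.3  8.5] gap 45.2 t 12.85
```

>>> servo_tool --series '[[[0,0,-0.05],0],[[0,0,-0.11],0],[[0,0,-0.165],0],[[0,0,-0.165],0]]'

```text
time: 13.35
position: [463.5, 117.5, 195.7]
ee_rot: [-0.015, 1.0, -0.003, 0.006]
ft_force: [0.7, 0.8, -2.3]
finger_gap: 0.517
```

Run:
```python
from h import *
plan((531.5,-214.1,190),81.8)
```

```text
shift [-0.0582 -0.3334  0.0086] turn 0.172 | cur [463.5 117.5 195.7] jaw 91.7 q6 -1.49 F [ 0.7  0.8 -2.3] gap 45.5 t 13.35
```

>>> servo_tool --series '[[[-0.01,-0.06,0],0.03],[[-0.02,-0.12,0],0.06],[[-0.031,-0.18,0],0.1],[[-0.042,-0.24,0],0.13],[[-0.052,-0.3,0.004],0.17]]'

```text
time: 13.98
position: [523.3, -182.5, 192.4]
ee_rot: [0.071, 0.997, -0.002, 0.005]
ft_force: [1.5, 0.7, -3.1]
finger_gap: 0.513
```

Run:
```python
from h import *
plan((531.5,-214.1,60),81.8)
```

```text
shift [-0.0113 -0.0296  0.1326] turn 0.001 | cur [ 523.3 -182.5  192.4] jaw 81.8 q6 -1.89 F [ 1.5  0.7 -3.1] gap 45.2 t 13.975
```

>>> servo_tool --series '[[[-0.0113,-0.0296,0.02],0],[[-0.0113,-0.0296,0.07],0],[[-0.0113,-0.0296,0.12],0],[[-0.0113,-0.0296,0.132],0],[[-0.0113,-0.0296,0.132],0]]'

```text
time: 14.6
position: [530.5, -213.5, 59.6]
ee_rot: [0.071, 0.997, -0.002, 0.003]
ft_force: [0.8, 0.7, -2.1]
finger_gap: 0.514
```

Run:
```python
from h import *
plan((531.5,-214.1,27),81.8)
p,d=snap('scene','s6'); c=p[170:290,120:270]; cv2.imwrite('pics/s6z.png',cv2.resize(c[...,::-1],None,fx=5,fy=5,interpolation=cv2.INTER_CUBIC))
```

```text
shift [-0.0008 -0.0003  0.0326] turn 0.001 | cur [ 530.5 -213.5   59.6] jaw 81.8 q6 -1.93 F [ 0.8  0.7 -2.1] gap 45.2 t 14.6
```

View pics/s6z.png

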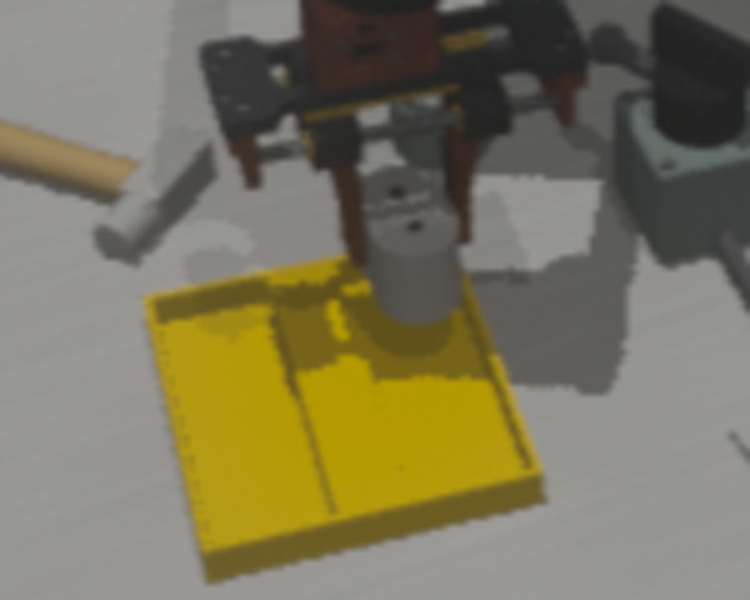

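>>> servo_tool --series '[[[-0.0008,0,0.02],0],[[-0.0008,0,0.0325],0],[[-0.0008,0,0.0325],0],[[-0.0008,0,0.0325],0]]'

```text
time: 15.15
position: [533.4, -214.6, 29.3]
ee_rot: [0.071, 0.997, -0.003, 0.005]
ft_force: [-0.1, -0.1, -3.8]
finger_gap: 0.514
```

>>> servo_tool --series '[[[0,0,0],0],[[0,0,0],0],[[0,0,0],0]]' --gripper 0.7

```text
time: 15.52
position: [533.8, -214.8, 29.8]
ee_rot: [0.071, 0.997, -0.003, 0.006]
ft_force: [0.2, 0.5, 0.0]
finger_gap: 0.699
```

>>> servo_tool --series '[[[0,0,-0.06],0],[[0,0,-0.12],0],[[0,0,-0.18],0],[[0,0,-0.18],0]]'

```text
time: 16.02
position: [535.1, -215.5, 215.4]
ee_rot: [0.071, 0.997, -0.005, 0.011]
ft_force: [1.2, 0.4, 1.0]
finger_gap: 0.699
```

```bash
cat >> h.py <<'E'
def crate(P,p):
    o=np.array([569.2,-268.]); th=np.radians(-8.2); q=P[...,:2]-o; z=P[...,2]
    X=q[...,0]*np.cos(th)+q[...,1]*np.sin(th); Y=-q[...,0]*np.sin(th)+q[...,1]*np.cos(th)
    m=(abs(X)<92)&(abs(Y)<84)&(z>36)&(z<66)
    k,l,st,ce=cv2.connectedComponentsWithStats(m.astype(np.uint8),connectivity=4)
    for i in range(1,k):
        if st[i,4]<60: continue
        j=l==i; print('  crate x',X[j].min().round(1),X[j].max().round(1),'y',Y[j].min().round(1),Y[j].max().round(1),'ztop',np.median(z[j]).round(1),'spread',np.percentile(z[j],[5,95]).round(1),'n',st[i,4])
E
python3 - <<'E'
from h import *
P,p=parts('t7',False); crate(P,p)
plan((637.1,102.4,180),97.5)
E
```

```text
c [639.7 196.1] size [47.9 63.2] ang(first side) 76.2 ztop 49.2 tray 84.0 44.0 px [171. 148.] n 285 circ 37.4
c [637.4 102.5] size [51.8 50. ] ang(first side) 7.5 ztop 50.8 tray 90.0 -49.0 px [200. 149.] n 242 circ 32.9
c [551.8 208.8] size [53.6 29.4] ang(first side) 53.6 ztop 53.2 tray -4.0 50.0 px [166. 175.] n 153 circ 29.3
c [552.4 113.2] size [53.2 50.2] ang(first side) 45.5 ztop 47.4 tray 4.0 -45.0 px [196. 175.] n 218 circ 27.2
c [469.8 216.7] size [41.1 37.7] ang(first side) 46.0 ztop 55.0 tray -87.0 51.0 px [163. 200.] n 136 circ 21.3
  crate x -78.0 -27.7 y 24.3 69.4 ztop 49.5 spread [45.  52.5] n 185
shift [-0.0573  0.3287  0.0313] turn -0.273 | cur [ 533.3 -214.5  212.4] jaw 81.9 q6 -1.93 F [-0.  -0.3  0.1] gap 61.5 t 16.075
```

```bash
python3 - <<'E'
from h import *
s=observe(); print(s['ee_rot'], R.from_quat(s['ee_rot']).as_matrix()[:,2])
E
sed -i "s/'t',s\['time'\])/'t',s['time'],'tilt mrad',(M[:2,2]*1000).round())/" h.py
```

```text
[ 0.07102412  0.99743188 -0.00389212  0.00837127] [ 0.01614667 -0.00895338 -0.99982955]
```

>>> servo_tool --series '[[[-0.01,0.06,0.005],-0.06],[[-0.021,0.12,0.01],-0.12],[[-0.031,0.18,0.015],-0.17],[[-0.042,0.24,0.02],-0.22],[[-0.052,0.3,0.025],-0.273]]' --gripper 0.77

```text
time: 16.7
position: [626.8, 76.7, 183.9]
ee_rot: [-0.066, 0.998, -0.005, 0.006]
ft_force: [1.3, -0.0, 0.3]
finger_gap: 0.771
```

Run:
```python
from h import *
plan((637.2,102.4,100),97.5)
```

```text
shift [-0.0128  0.025   0.0838] turn 0.002 | cur [626.8  76.7 183.9] jaw 97.6 q6 -1.68 F [ 1.3 -0.   0.3] gap 67.9 t 16.7 tilt mrad [13. -9.]
```

>>> servo_tool --series '[[[-0.0128,0.025,0.04],0],[[-0.0128,0.025,0.0838],0],[[-0.0128,0.025,0.0838],0]]'

```text
time: 17.08
position: [632.4, 102.6, 94.7]
ee_rot: [-0.067, 0.998, -0.005, 0.0]
ft_force: [-0.1, 1.2, -0.6]
finger_gap: 0.77
```

Run:
```python
from h import *
plan((637.2,102.4,26),97.5)
```

```text
shift [-0.0047 -0.0001  0.0687] turn 0.003 | cur [632.4 102.6  94.7] jaw 97.6 q6 -1.64 F [-0.1  1.2 -0.6] gap 67.7 t 17.075 tilt mrad [  2. -10.]
```

>>> servo_tool --series '[[[-0.0047,0,0.035],0],[[-0.0047,0,0.0685],0],[[-0.0047,0,0.0685],0],[[-0.0047,0,0.0685],0]]'

```text
time: 17.58
position: [638.3, 102.2, 27.9]
ee_rot: [-0.066, 0.998, -0.005, 0.001]
ft_force: [0.3, -0.8, 0.8]
finger_gap: 0.771
```

>>> servo_tool --series '[[[0,0,0],0],[[0,0,0],0],[[0,0,0],0],[[0,0,0],0]]' --gripper 0.4

```text
time: 18.08
position: [639.4, 102.4, 29.5]
ee_rot: [-0.066, 0.998, -0.005, 0.003]
ft_force: [-0.2, 0.2, 7.2]
finger_gap: 0.566
```

>>> servo_tool --series '[[[0,0,-0.05],0],[[0,0,-0.11],0],[[0,0,-0.165],0],[[0,0,-0.165],0]]'

```text
time: 18.58
position: [641.7, 104.3, 199.9]
ee_rot: [-0.066, 0.998, -0.005, 0.008]
ft_force: [0.1, -0.0, -4.1]
finger_gap: 0.569
```

```bash
cat >> h.py <<'E'
def lane(k,s):
    th=np.radians(-8.2); e=np.array([np.cos(th),np.sin(th)]); n=np.array([-e[1],e[0]]); return np.array([569.2,-268.])+n*(48 if k=='A' else -48)+e*s
E
python3 - <<'E'
from h import *
plan((*lane('A',22),180),81.8)
E
```

```text
shift [ 0.0872 -0.319   0.0221] turn 0.276 | cur [641.7 104.3 199.9] jaw 97.6 q6 -1.64 F [ 0.1 -0.  -4.1] gap 50.1 t 18.575 tilt mrad [16. -9.]
```

>>> servo_tool --series '[[[0.016,-0.058,0],0.05],[[0.032,-0.116,0],0.1],[[0.048,-0.174,0],0.15],[[0.064,-0.232,0],0.2],[[0.078,-0.285,0.005],0.276]]'

```text
time: 19.2
position: [600.5, -190.2, 195.0]
ee_rot: [0.073, 0.997, -0.003, 0.007]
ft_force: [0.4, 0.7, -3.8]
finger_gap: 0.569
```

Run:
```python
from h import *
plan((*lane('A',24),80),81.8)
```

```text
shift [-0.0026 -0.0328  0.1152] turn -0.003 | cur [ 600.5 -190.2  195. ] jaw 81.7 q6 -1.84 F [ 0.4  0.7 -3.8] gap 50.1 t 19.2 tilt mrad [13. -8.]
```

>>> servo_tool --series '[[[-0.0026,-0.0328,0.015],0],[[-0.0026,-0.0328,0.06],0],[[-0.0026,-0.0328,0.11],0],[[-0.0026,-0.0328,0.115],0],[[-0.0026,-0.0328,0.115],0]]'

```text
time: 19.82
position: [599.4, -223.6, 80.0]
ee_rot: [0.073, 0.997, -0.003, 0.006]
ft_force: [0.6, 0.0, -3.4]
finger_gap: 0.569
```

Run:
```python
from h import *
plan((*lane('A',24),30),81.8)
```

```text
shift [0.0002 0.     0.05  ] turn -0.002 | cur [ 599.4 -223.6   80. ] jaw 81.7 q6 -1.89 F [ 0.6  0.  -3.4] gap 50.1 t 19.825 tilt mrad [12. -7.]
```

>>> servo_tool --series '[[[0,0,0.03],0],[[0,0,0.05],0],[[0,0,0.051],0],[[0,0,0.051],0]]'

```text
time: 20.32
position: [601.1, -224.4, 30.8]
ee_rot: [0.072, 0.997, -0.004, 0.007]
ft_force: [-0.3, 0.0, -3.6]
finger_gap: 0.568
```

Run:
```python
from h import *
plan((*lane('A',24),30),81.8)
```

```text
shift [0.0014 0.0003 0.0007] turn -0.002 | cur [ 601.1 -224.4   30.8] jaw 81.7 q6 -1.89 F [-0.3  0.  -3.6] gap 50.0 t 20.325 tilt mrad [14. -8.]
```

>>> servo_tool --series '[[[0,0,0.002],0],[[0,0,0.002],0]]'

```text
time: 20.58
position: [601.7, -224.6, 29.6]
ee_rot: [0.072, 0.997, -0.004, 0.008]
ft_force: [0.2, -0.4, -3.4]
finger_gap: 0.569
```

>>> servo_tool --series '[[[0,0,0],0],[[0,0,0],0],[[0,0,0],0]]' --gripper 0.75

```text
time: 20.95
position: [601.9, -224.7, 29.9]
ee_rot: [0.072, 0.997, -0.004, 0.008]
ft_force: [-0.2, -0.6, -1.0]
finger_gap: 0.75
```

>>> servo_tool --series '[[[0,0,-0.05],0],[[0,0,-0.1],0],[[0,0,-0.15],0],[[0,0,-0.17],0],[[0,0,-0.17],0]]'

```text
time: 21.58
position: [600.5, -223.7, 202.0]
ee_rot: [0.072, 0.997, -0.005, 0.01]
ft_force: [-0.1, -0.3, 0.6]
finger_gap: 0.747
```

Run:
```python
from h import *
P,p=parts('t8',False); crate(P,p)
plan((551.8,208.9,180),53.6)
```

```text
c [640.  195.7] size [48.5 62.4] ang(first side) 76.2 ztop 49.2 tray 84.0 44.0 px [171. 148.] n 282 circ 38.1
c [552. 209.] size [53.  29.4] ang(first side) 53.6 ztop 53.2 tray -4.0 50.0 px [166. 175.] n 153 circ 29.3
c [552.5 113.7] size [51.4 51.7] ang(first side) 27.5 ztop 47.5 tray 4.0 -45.0 px [196. 175.] n 216 circ 27.1
c [469.9 216.7] size [41.1 37.7] ang(first side) 46.0 ztop 54.8 tray -86.0 51.0 px [163. 200.] n 135 circ 21.1
  crate x 0.3 51.6 y 22.7 72.8 ztop 50.9 spread [45.5 54.6] n 232
shift [0.1098 0.4209 0.0151] turn 0.49 | cur [ 599.4 -223.2  200.2] jaw 81.7 q6 -1.89 F [ 0.5  0.8 -0.3] gap 66.1 t 21.625 tilt mrad [ 16. -10.]
```

Run:
```python
from h import *
f=np.load('pics/top0.npz'); P=cloud('top',f['d']); z=P[...,2]
o=np.array([569.2,-268.]); th=np.radians(-8.2); q=P[...,:2]-o
X=q[...,0]*np.cos(th)+q[...,1]*np.sin(th); Y=-q[...,0]*np.sin(th)+q[...,1]*np.cos(th)
for a,b in((24,72),(-72,-24)):
    m=(Y>a)&(Y<b)&(z>12)&(z<30)&(abs(X)<100); fl=(Y>a)&(Y<b)&(z<9)
    for sg in(1,-1):
        w=m&(X*sg>70); print(a,sg,np.percentile(X[w],[2,50,98]).round(1),w.sum())
m=(abs(X)<60)&(z>12)&(z<30);
for sg in(1,-1):
    w=m&(Y*sg>60)&(abs(Y)<100);print('Y',sg,np.percentile(Y[w],[2,50,98]).round(1))
w=m&(abs(Y)<50);print('rib',np.percentile(Y[w],[2,98]).round(1))
plan((*lane('A',25),29),81.8)
```

```text
24 1 [85.  87.  90.3] 27
24 -1 [-90.  -88.5 -85.5] 23
-72 1 [85.3 86.6 90.1] 28
-72 -1 [-90.  -88.1 -85.7] 21
Y 1 [76.  78.3 80.1]
Y -1 [-83.7 -81.5 -79.5]
rib [-19.5  15.8]
shift [0.0015 0.0006 0.1712] turn -0.002 | cur [ 599.4 -223.2  200.2] jaw 81.7 q6 -1.89 F [ 0.5  0.8 -0.3] gap 66.1 t 21.625 tilt mrad [ 16. -10.]
```

```bash
sed -i 's/\[569.2,-268.\]/[568.9,-269.8]/g' h.py; grep -c "568.9,-269.8" h.py
```

```text
2
```

>>> servo_tool --series '[[[0.0015,0,0.05],0],[[0.0015,0,0.1],0],[[0.0015,0,0.15],0],[[0.0015,0,0.171],0],[[0.0015,0,0.171],0]]'

```text
time: 22.25
position: [598.2, -223.5, 25.7]
ee_rot: [0.072, 0.997, -0.003, 0.006]
ft_force: [-0.1, -0.3, 1.5]
finger_gap: 0.749
```

>>> servo_tool --series '[[[0,0,0],0],[[0,0,0],0],[[0,0,0],0]]' --gripper 0.4

```text
time: 22.62
position: [598.3, -223.5, 26.2]
ee_rot: [0.072, 0.997, -0.003, 0.006]
ft_force: [-0.1, -0.5, -1.3]
finger_gap: 0.569
```

>>> servo_tool --series '[[[0.002,-0.001,-0.001],0],[[0.004,-0.001,-0.001],0],[[0.005,-0.001,-0.001],0],[[0.005,-0.001,-0.001],0]]'

```text
time: 23.12
position: [592.9, -223.7, 27.1]
ee_rot: [0.073, 0.997, -0.003, 0.006]
ft_force: [1.4, -0.5, -3.5]
finger_gap: 0.568
```

>>> servo_tool --series '[[[0,0,0],0],[[0,0,0],0],[[0,0,0],0]]' --gripper 0.75

```text
time: 23.5
position: [593.3, -223.9, 27.4]
ee_rot: [0.073, 0.997, -0.003, 0.006]
ft_force: [0.1, 0.3, -0.5]
finger_gap: 0.748
```

>>> servo_tool --series '[[[0,0,-0.05],0],[[0,0,-0.1],0],[[0,0,-0.15],0],[[0,0,-0.17],0],[[0,0,-0.17],0]]'

```text
time: 24.12
position: [592.6, -223.2, 199.5]
ee_rot: [0.072, 0.997, -0.004, 0.008]
ft_force: [0.0, 0.1, -0.1]
finger_gap: 0.749
```

Run:
```python
from h import *
P,p=parts('t9',False); crate(P,p)
plan((551.8,208.9,180),53.6)
```

```text
c [639.6 195.9] size [48.2 63.1] ang(first side) 76.2 ztop 49.4 tray 84.0 44.0 px [171. 148.] n 286 circ 38.0
c [552.1 209.1] size [52.8 29.4] ang(first side) 53.7 ztop 52.9 tray -4.0 50.0 px [166. 175.] n 151 circ 29.3
c [552.4 113.2] size [53.3 50.2] ang(first side) 45.5 ztop 47.3 tray 4.0 -45.0 px [196. 175.] n 220 circ 27.2
c [469.8 216.6] size [41.  37.7] ang(first side) 46.0 ztop 55.5 tray -87.0 51.0 px [163. 200.] n 135 circ 21.3
  crate x -40.5 41.4 y 23.9 74.2 ztop 50.4 spread [43.9 55.2] n 312
shift [0.1019 0.4214 0.0138] turn 0.49 | cur [ 591.5 -222.7  197.7] jaw 81.7 q6 -1.89 F [0.2 0.4 0.1] gap 65.9 t 24.175 tilt mrad [13. -8.]
```

>>> servo_tool --series '[[[0.014,0.058,0],0.07],[[0.028,0.116,0],0.14],[[0.042,0.174,0],0.21],[[0.056,0.232,0],0.28],[[0.07,0.29,0.005],0.35]]' --gripper 0.8

```text
time: 24.8
position: [563.0, 76.1, 188.3]
ee_rot: [0.246, 0.969, -0.003, 0.006]
ft_force: [0.6, 0.4, 0.2]
finger_gap: 0.799
```

Run:
```python
from h import *
plan((552,209,100),53.7)
```

```text
shift [0.0743 0.1117 0.0872] turn 0.136 | cur [563.   76.1 188.3] jaw 61.5 q6 -1.05 F [0.6 0.4 0.2] gap 70.3 t 24.8 tilt mrad [11. -8.]
```

>>> servo_tool --series '[[[0.025,0.037,0.01],0.05],[[0.05,0.075,0.03],0.09],[[0.0743,0.1117,0.06],0.136],[[0.0743,0.1117,0.087],0.136],[[0.0743,0.1117,0.087],0.136]]'

```text
time: 25.42
position: [548.6, 208.7, 96.5]
ee_rot: [0.311, 0.95, -0.004, 0.003]
ft_force: [-0.4, 0.1, 0.8]
finger_gap: 0.805
```

Run:
```python
from h import *
plan((552,209,27),53.7)
```

```text
shift [-0.002   0.0027  0.0695] turn 0.001 | cur [548.6 208.7  96.5] jaw 53.8 q6 -0.68 F [-0.4  0.1  0.8] gap 70.8 t 25.425 tilt mrad [  3. -10.]
```

>>> servo_tool --series '[[[-0.002,0.0025,0.035],0],[[-0.002,0.0025,0.069],0],[[-0.002,0.0025,0.0695],0],[[-0.002,0.0025,0.0695],0]]'

```text
time: 25.92
position: [552.7, 208.6, 28.1]
ee_rot: [0.311, 0.95, -0.004, 0.003]
ft_force: [-0.3, 0.3, 0.2]
finger_gap: 0.805
```

>>> servo_tool --series '[[[0,0,0],0],[[0,0,0],0],[[0,0,0],0],[[0,0,0],0]]' --gripper 0.4

```text
time: 26.42
position: [554.1, 209.2, 29.4]
ee_rot: [0.311, 0.95, -0.003, 0.005]
ft_force: [0.4, 0.7, 6.8]
finger_gap: 0.571
```

>>> servo_tool --series '[[[0,0,-0.05],0],[[0,0,-0.11],0],[[0,0,-0.165],0],[[0,0,-0.165],0]]'

```text
time: 26.92
position: [555.8, 211.4, 199.2]
ee_rot: [0.311, 0.95, -0.001, 0.008]
ft_force: [0.5, -1.1, -2.7]
finger_gap: 0.566
```

Run:
```python
from h import *
plan((*lane('A',63),180),81.8)
```

```text
shift [-0.3279 -0.3084  0.0234] turn -0.49 | cur [555.8 211.4 199.2] jaw 53.7 q6 -0.68 F [ 0.5 -1.1 -2.7] gap 49.8 t 26.925 tilt mrad [16. -7.]
```

>>> servo_tool --series '[[[-0.042,-0.04,0],-0.07],[[-0.084,-0.08,0],-0.14],[[-0.126,-0.12,0],-0.21],[[-0.168,-0.16,0],-0.28],[[-0.21,-0.198,0],-0.36]]'

```text
time: 27.55
position: [606.4, -74.0, 199.6]
ee_rot: [0.135, 0.991, -0.002, 0.006]
ft_force: [0.6, 0.8, -2.2]
finger_gap: 0.566
```

Run:
```python
from h import *
plan((*lane('A',64.5),150),81.8)
```

```text
shift [-0.0734 -0.1428  0.0509] turn -0.128 | cur [606.4 -74.  199.6] jaw 74.5 q6 -1.53 F [ 0.6  0.8 -2.2] gap 49.8 t 27.55 tilt mrad [12. -6.]
```

>>> servo_tool --series '[[[-0.025,-0.05,0.005],-0.04],[[-0.05,-0.1,0.02],-0.09],[[-0.0734,-0.1428,0.04],-0.128],[[-0.0734,-0.1428,0.051],-0.128],[[-0.0734,-0.1428,0.051],-0.128]]'

```text
time: 28.18
position: [637.2, -230.1, 146.8]
ee_rot: [0.072, 0.997, -0.001, 0.003]
ft_force: [-0.1, 1.3, -2.2]
finger_gap: 0.568
```

Run:
```python
from h import *
plan((*lane('A',64.5),45),81.8)
```

```text
shift [-0.0019 -0.0009  0.1018] turn -0.0 | cur [ 637.2 -230.1  146.8] jaw 81.8 q6 -1.88 F [-0.1  1.3 -2.2] gap 50.0 t 28.175 tilt mrad [ 6. -2.]
```

>>> servo_tool --series '[[[-0.001,0,0.05],0],[[-0.001,0,0.1],0],[[-0.001,0,0.1],0],[[-0.001,0,0.1],0]]'

```text
time: 28.68
position: [639.6, -229.8, 48.5]
ee_rot: [0.071, 0.997, -0.001, 0.004]
ft_force: [0.8, -1.2, -2.6]
finger_gap: 0.568
```

Run:
```python
from h import *
plan((*lane('A',64.5),30),81.8)
```

```text
shift [-0.0001 -0.0016  0.0185] turn 0.001 | cur [ 639.6 -229.8   48.5] jaw 81.8 q6 -1.88 F [ 0.8 -1.2 -2.6] gap 50.0 t 28.675 tilt mrad [ 7. -3.]
```

>>> servo_tool --series '[[[0.001,-0.001,0.012],0],[[0.001,-0.001,0.0195],0],[[0.001,-0.001,0.0195],0],[[0.001,-0.001,0.0195],0]]'

```text
time: 29.18
position: [638.8, -230.9, 29.3]
ee_rot: [0.071, 0.997, -0.001, 0.004]
ft_force: [1.1, -0.4, -0.3]
finger_gap: 0.57
```

>>> servo_tool --series '[[[0,0,0],0],[[0,0,0],0],[[0,0,0],0]]' --gripper 0.75

```text
time: 29.55
position: [638.9, -230.9, 29.4]
ee_rot: [0.071, 0.997, -0.001, 0.004]
ft_force: [0.1, -0.4, -0.7]
finger_gap: 0.751
```

>>> servo_tool --series '[[[0,0,-0.05],0],[[0,0,-0.1],0],[[0,0,-0.15],0],[[0,0,-0.17],0],[[0,0,-0.17],0]]'

```text
time: 30.18
position: [638.7, -231.0, 201.7]
ee_rot: [0.071, 0.997, -0.002, 0.006]
ft_force: [0.3, 0.2, -0.5]
finger_gap: 0.754
```

Run:
```python
from h import *
P,p=parts('t10',False); crate(P,p)
plan((639.7,195.7,180),76.2)
p,d=snap('scene','s10'); c=p[170:290,120:270]; cv2.imwrite('pics/s10z.png',cv2.resize(c[...,::-1],None,fx=5,fy=5,interpolation=cv2.INTER_CUBIC))
```

```text
c [639.6 196. ] size [48.  63.2] ang(first side) 76.2 ztop 49.4 tray 84.0 45.0 px [171. 148.] n 281 circ 36.9
c [552.4 113.3] size [53.2 50.2] ang(first side) 45.5 ztop 47.2 tray 4.0 -45.0 px [196. 175.] n 218 circ 27.2
c [479.5 213.2] size [40.  18.4] ang(first side) 63.9 ztop 55.0 tray -78.0 48.0 px [164. 198.] n 66 circ 20.2
  crate x 48.5 77.1 y 23.8 73.3 ztop 53.1 spread [49.1 56.5] n 113
shift [0.0587 0.4222 0.0182] turn 0.098 | cur [ 637.7 -230.5  199.7] jaw 81.8 q6 -1.88 F [-0.9 -1.1 -1.1] gap 66.0 t 30.225 tilt mrad [ 9. -4.]
```

View pics/s10z.png

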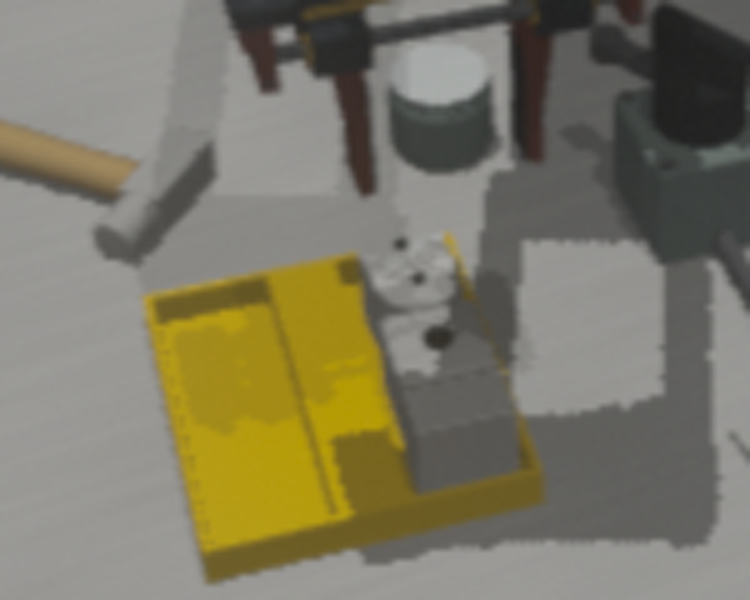

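>>> servo_tool --series '[[[0.008,0.06,0],0.02],[[0.016,0.12,0],0.04],[[0.025,0.18,0],0.06],[[0.033,0.24,0],0.08],[[0.041,0.295,0],0.098]]'

```text
time: 30.9
position: [636.8, 69.8, 195.5]
ee_rot: [0.12, 0.993, -0.001, 0.002]
ft_force: [0.4, 0.5, 0.2]
finger_gap: 0.748
```

Run:
```python
from h import *
plan((639.7,195.8,100),76.2)
```

```text
shift [0.0276 0.1232 0.0952] turn -0.0 | cur [636.8  69.8 195.5] jaw 76.2 q6 -1.33 F [0.4 0.5 0.2] gap 65.8 t 30.9 tilt mrad [ 3. -2.]
```

>>> servo_tool --series '[[[0.013,0.06,0.01],0],[[0.0276,0.1232,0.03],0],[[0.0276,0.1232,0.07],0],[[0.0276,0.1232,0.095],0],[[0.0276,0.1232,0.095],0]]'

```text
time: 31.52
position: [636.3, 195.4, 95.9]
ee_rot: [0.12, 0.993, -0.002, -0.002]
ft_force: [0.9, 0.0, 0.7]
finger_gap: 0.751
```

Run:
```python
from h import *
plan((639,195.8,26.5),76.2)
```

```text
shift [-0.0027  0.0014  0.0694] turn 0.0 | cur [636.3 195.4  95.9] jaw 76.2 q6 -1.13 F [0.9 0.  0.7] gap 66.1 t 31.525 tilt mrad [-5. -4.]
```

>>> servo_tool --series '[[[-0.002,0.0014,0.035],0],[[-0.002,0.0014,0.069],0],[[-0.002,0.0014,0.0695],0],[[-0.002,0.0014,0.0695],0]]'

```text
time: 32.02
position: [639.3, 196.0, 27.7]
ee_rot: [0.12, 0.993, -0.002, -0.001]
ft_force: [1.0, -0.2, 0.1]
finger_gap: 0.749
```

>>> servo_tool --series '[[[0,0,0],0],[[0,0,0],0],[[0,0,0],0],[[0,0,0],0]]' --gripper 0.4

```text
time: 32.52
position: [640.5, 196.5, 29.2]
ee_rot: [0.12, 0.993, -0.001, -0.0]
ft_force: [-0.7, 1.2, 6.9]
finger_gap: 0.524
```

>>> servo_tool --series '[[[0,0,-0.05],0],[[0,0,-0.11],0],[[0,0,-0.165],0],[[0,0,-0.165],0]]'

```text
time: 33.02
position: [643.7, 197.6, 199.6]
ee_rot: [0.12, 0.993, -0.0, 0.004]
ft_force: [0.3, 0.0, -2.7]
finger_gap: 0.519
```

Run:
```python
from h import *
plan((*lane('B',-51),180),81.8)
```

```text
shift [ 0.0074 -0.5245  0.019 ] turn -0.098 | cur [643.7 197.6 199.6] jaw 76.2 q6 -1.13 F [ 0.3  0.  -2.7] gap 45.7 t 33.025 tilt mrad [ 9. -1.]
```

>>> servo_tool --series '[[[0.001,-0.058,0],-0.02],[[0.002,-0.116,0],-0.04],[[0.003,-0.174,0],-0.06],[[0.004,-0.232,0],-0.08],[[0.004,-0.29,0],-0.098]]'

```text
time: 33.65
position: [568.3, -84.3, 197.1]
ee_rot: [0.071, 0.997, 0.0, 0.003]
ft_force: [0.8, -0.7, -2.8]
finger_gap: 0.523
```

Run:
```python
from h import *
plan((*lane('B',-50.5),150),81.8)
```

```text
shift [ 0.0239 -0.2315  0.0469] turn 0.001 | cur [568.3 -84.3 197.1] jaw 81.9 q6 -1.7 F [ 0.8 -0.7 -2.8] gap 46.0 t 33.65 tilt mrad [ 5. -0.]
```

>>> servo_tool --series '[[[0.006,-0.06,0],0],[[0.012,-0.12,0],0],[[0.018,-0.18,0.01],0],[[0.0239,-0.2315,0.03],0],[[0.0239,-0.2315,0.047],0]]'

```text
time: 34.28
position: [509.8, -313.0, 147.2]
ee_rot: [0.073, 0.997, 0.0, 0.001]
ft_force: [-0.7, 0.9, -3.3]
finger_gap: 0.525
```

Run:
```python
from h import *
plan((*lane('B',-50.5),48),81.8)
```

```text
shift [-0.0016  0.0031  0.0992] turn -0.003 | cur [ 509.8 -313.   147.2] jaw 81.6 q6 -2.09 F [-0.7  0.9 -3.3] gap 46.2 t 34.275 tilt mrad [2. 0.]
```

>>> servo_tool --series '[[[-0.0016,0.003,0.05],0],[[-0.0016,0.003,0.097],0],[[-0.0016,0.003,0.097],0],[[-0.0016,0.003,0.097],0]]'

```text
time: 34.78
position: [512.2, -309.6, 50.7]
ee_rot: [0.073, 0.997, 0.0, 0.001]
ft_force: [0.2, -0.2, -2.4]
finger_gap: 0.522
```

Run:
```python
from h import *
plan((*lane('B',-50.5),29.5),81.8)
```

```text
shift [ 0.0001 -0.0006  0.0212] turn -0.002 | cur [ 512.2 -309.6   50.7] jaw 81.7 q6 -2.09 F [ 0.2 -0.2 -2.4] gap 45.9 t 34.775 tilt mrad [2. 1.]
```

>>> servo_tool --series '[[[0.001,-0.001,0.014],0],[[0.001,-0.001,0.0225],0],[[0.001,-0.001,0.0225],0],[[0.001,-0.001,0.0225],0]]'

```text
time: 35.28
position: [511.4, -310.5, 28.5]
ee_rot: [0.073, 0.997, 0.0, 0.001]
ft_force: [0.4, 0.7, -1.8]
finger_gap: 0.524
```

>>> servo_tool --series '[[[0,0,0],0],[[0,0,0],0],[[0,0,0],0]]' --gripper 0.72

```text
time: 35.65
position: [511.5, -310.6, 28.6]
ee_rot: [0.073, 0.997, 0.0, 0.001]
ft_force: [-0.0, 0.1, 0.0]
finger_gap: 0.719
```

>>> servo_tool --series '[[[0,0,-0.05],0],[[0,0,-0.1],0],[[0,0,-0.15],0],[[0,0,-0.17],0],[[0,0,-0.17],0]]'

```text
time: 36.28
position: [512.0, -311.5, 200.5]
ee_rot: [0.073, 0.997, -0.001, 0.003]
ft_force: [0.7, 1.1, 0.0]
finger_gap: 0.719
```

Run:
```python
from h import *
P,p=parts('t11',False); crate(P,p)
plan((552.4,113.3,190),95)
```

```text
c [552.5 113.7] size [51.4 51.7] ang(first side) 27.5 ztop 47.6 tray 4.0 -45.0 px [196. 175.] n 217 circ 27.0
c [469.9 216.7] size [41.1 37.7] ang(first side) 46.0 ztop 54.8 tray -87.0 51.0 px [163. 200.] n 135 circ 21.1
  crate x -79.9 76.3 y 23.8 74.7 ztop 50.5 spread [44.6 55.6] n 671
shift [0.0207 0.4256 0.0088] turn -0.233 | cur [ 511.1 -310.8  198.8] jaw 81.7 q6 -2.09 F [ 0.9 -0.4  0. ] gap 63.2 t 36.325 tilt mrad [ 3. -0.]
```

>>> servo_tool --series '[[[0.003,0.06,0],-0.04],[[0.006,0.12,0],-0.08],[[0.009,0.18,0],-0.12],[[0.012,0.24,0],-0.16],[[0.015,0.3,0],-0.233]]' --gripper 0.83

```text
time: 36.95
position: [538.5, -9.7, 196.8]
ee_rot: [-0.044, 0.999, 0.0, 0.0]
ft_force: [-0.0, -0.2, -0.8]
finger_gap: 0.831
```

Run:
```python
from h import *
plan((552.0,113.4,100),95)
```

```text
shift [-0.0243  0.1214  0.0969] turn 0.002 | cur [538.5  -9.7 196.8] jaw 95.1 q6 -1.81 F [-0.  -0.2 -0.8] gap 73.1 t 36.95 tilt mrad [0. 0.]
```

>>> servo_tool --series '[[[-0.012,0.06,0],0],[[-0.0243,0.1214,0.02],0],[[-0.0243,0.1214,0.06],0],[[-0.0243,0.1214,0.096],0],[[-0.0243,0.1214,0.096],0]]'

```text
time: 37.58
position: [548.0, 113.3, 96.8]
ee_rot: [-0.045, 0.999, -0.0, -0.004]
ft_force: [0.1, 0.5, 0.6]
finger_gap: 0.831
```

Run:
```python
from h import *
plan((552.0,113.4,25.5),95)
```

```text
shift [-0.0046 -0.0002  0.0713] turn 0.002 | cur [548.  113.3  96.8] jaw 95.1 q6 -1.58 F [0.1 0.5 0.6] gap 73.2 t 37.575 tilt mrad [-9. -1.]
```

>>> servo_tool --series '[[[-0.003,0,0.035],0],[[-0.003,0,0.07],0],[[-0.003,0,0.0713],0],[[-0.003,0,0.0713],0]]'

```text
time: 38.08
position: [551.2, 113.3, 26.7]
ee_rot: [-0.045, 0.999, -0.0, -0.004]
ft_force: [-0.3, -0.3, 0.6]
finger_gap: 0.829
```

>>> servo_tool --series '[[[0,0,0],0],[[0,0,0],0],[[0,0,0],0],[[0,0,0],0]]' --gripper 0.45

```text
time: 38.58
position: [552.2, 113.5, 27.9]
ee_rot: [-0.045, 0.999, -0.0, -0.003]
ft_force: [-0.3, 0.7, 6.9]
finger_gap: 0.61
```

>>> servo_tool --series '[[[0,0,-0.05],0],[[0,0,-0.11],0],[[0,0,-0.165],0],[[0,0,-0.165],0]]'

```text
time: 39.08
position: [556.3, 113.8, 197.7]
ee_rot: [-0.045, 0.999, 0.0, 0.002]
ft_force: [0.6, -0.4, -3.0]
finger_gap: 0.608
```

Run:
```python
from h import *
plan((*lane('B',11),190),81.8)
```

```text
shift [ 0.022  -0.4325  0.0076] turn 0.232 | cur [556.3 113.8 197.7] jaw 95.1 q6 -1.58 F [ 0.6 -0.4 -3. ] gap 53.5 t 39.075 tilt mrad [4. 0.]
```

>>> servo_tool --series '[[[0.003,-0.06,0],0.05],[[0.006,-0.12,0],0.1],[[0.009,-0.18,0],0.15],[[0.012,-0.24,0],0.2],[[0.015,-0.3,0],0.232]]'

```text
time: 39.7
position: [566.5, -187.6, 195.5]
ee_rot: [0.072, 0.997, 0.001, 0.0]
ft_force: [1.1, 0.2, -1.7]
finger_gap: 0.611
```

Run:
```python
from h import *
plan((*lane('B',11),100),81.8)
P,p=parts('t12',False); crate(P,p)
```

```text
shift [-0.0251 -0.1292  0.0953] turn -0.001 | cur [ 566.5 -187.6  195.5] jaw 81.7 q6 -1.86 F [ 1.1  0.2 -1.7] gap 53.8 t 39.7 tilt mrad [1. 2.]
c [470.5 217.5] size [40.1 38.1] ang(first side) 65.1 ztop 55.2 tray -86.0 51.0 px [163. 200.] n 134 circ 21.0
  crate x -79.9 3.5 y 26.6 72.9 ztop 49.1 spread [44.6 52.9] n 291
```

Run:
```python
from h import *
p,d=snap('scene','s12'); c=p[150:290,120:270]; cv2.imwrite('pics/s12z.png',cv2.resize(c[...,::-1],None,fx=4,fy=4,interpolation=cv2.INTER_CUBIC))
```

```text
(no output)
```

View pics/s12z.png

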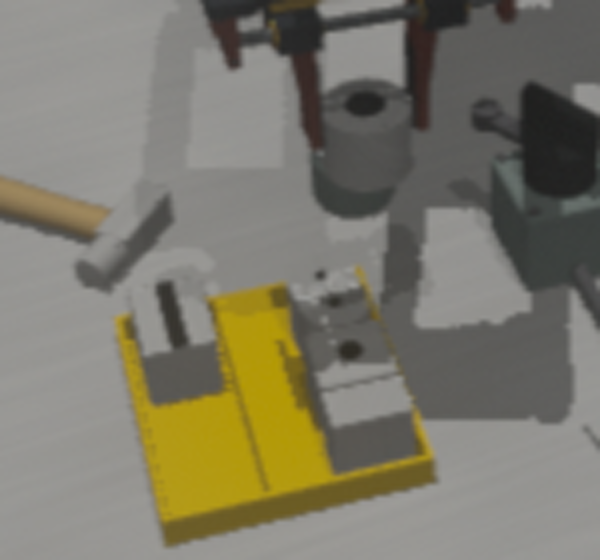

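>>> servo_tool --series '[[[-0.012,-0.06,0],0],[[-0.025,-0.125,0.015],0],[[-0.0255,-0.1292,0.06],0],[[-0.0255,-0.1292,0.095],0],[[-0.0255,-0.1292,0.095],0]]'

```text
time: 40.42
position: [570.1, -321.0, 96.1]
ee_rot: [0.074, 0.997, 0.002, -0.003]
ft_force: [-0.0, 0.3, -2.7]
finger_gap: 0.612
```

Run:
```python
from h import *
plan((*lane('B',11),28.5),81.8)
```

```text
shift [-0.0029  0.0023  0.0676] turn -0.005 | cur [ 570.1 -321.    96.1] jaw 81.5 q6 -2.04 F [-0.   0.3 -2.7] gap 53.8 t 40.425 tilt mrad [-6.  4.]
```

>>> servo_tool --series '[[[-0.002,0.002,0.03],0],[[-0.002,0.002,0.06],0],[[-0.002,0.002,0.0678],0],[[-0.002,0.002,0.0678],0],[[-0.002,0.002,0.0678],0]]'

```text
time: 41.05
position: [573.1, -319.5, 29.9]
ee_rot: [0.074, 0.997, 0.001, -0.002]
ft_force: [-0.5, 0.1, -3.1]
finger_gap: 0.612
```

Run:
```python
from h import *
plan((*lane('B',11),28.5),81.8)
```

```text
shift [0.0003 0.0006 0.0014] turn -0.005 | cur [ 573.1 -319.5   29.9] jaw 81.5 q6 -2.04 F [-0.5  0.1 -3.1] gap 53.9 t 41.05 tilt mrad [-4.  3.]
```

>>> servo_tool --series '[[[0,0,0.002],0],[[0,0,0.002],0]]'

```text
time: 41.3
position: [573.4, -319.8, 28.4]
ee_rot: [0.074, 0.997, 0.001, -0.002]
ft_force: [-0.1, 0.3, -2.1]
finger_gap: 0.614
```

>>> servo_tool --series '[[[0,0,0],0],[[0,0,0],0],[[0,0,0],0]]' --gripper 0.78

```text
time: 41.68
position: [573.6, -320.0, 28.6]
ee_rot: [0.074, 0.997, 0.001, -0.001]
ft_force: [0.2, -0.5, -0.1]
finger_gap: 0.777
```

>>> servo_tool --series '[[[0,0,-0.05],0],[[0,0,-0.1],0],[[0,0,-0.15],0],[[0,0,-0.17],0],[[0,0,-0.17],0]]'

```text
time: 42.3
position: [575.2, -321.1, 200.8]
ee_rot: [0.074, 0.997, -0.0, 0.0]
ft_force: [0.1, 0.7, -0.7]
finger_gap: 0.776
```

Run:
```python
from h import *
P,p=parts('t13',False); crate(P,p)
plan((470.3,217,190),45)
```

```text
c [469.9 216.7] size [41.  37.7] ang(first side) 46.0 ztop 54.8 tray -87.0 51.0 px [163. 200.] n 135 circ 21.1
  crate x -80.6 76.4 y 24.1 74.5 ztop 50.3 spread [44.8 55.2] n 666
shift [0.1821 0.5162 0.0098] turn 0.637 | cur [ 574.2 -320.4  198.9] jaw 81.5 q6 -2.04 F [ 0.3 -0.5 -0.4] gap 68.9 t 42.35 tilt mrad [-2.  1.]
```

>>> servo_tool --series '[[[0.019,0.054,0],0.07],[[0.038,0.108,0],0.13],[[0.057,0.162,0],0.2],[[0.076,0.216,0],0.27],[[0.096,0.272,0],0.34]]' --gripper 0.66

```text
time: 42.98
position: [517.7, -35.3, 197.5]
ee_rot: [0.243, 0.97, 0.0, -0.003]
ft_force: [-0.1, 0.5, -0.1]
finger_gap: 0.658
```

Run:
```python
from h import *
plan((470,216.8,120),45)
```

```text
shift [0.1605 0.1999 0.0782] turn 0.294 | cur [517.7 -35.3 197.5] jaw 61.9 q6 -1.28 F [-0.1  0.5 -0.1] gap 57.9 t 42.975 tilt mrad [-5.  2.]
```

>>> servo_tool --series '[[[0.038,0.048,0],0.07],[[0.076,0.096,0.01],0.14],[[0.115,0.143,0.03],0.21],[[0.15,0.188,0.05],0.27],[[0.1605,0.1999,0.07],0.294]]'

```text
time: 43.6
position: [467.7, 219.4, 125.9]
ee_rot: [0.382, 0.924, -0.001, -0.004]
ft_force: [0.1, 0.2, 0.2]
finger_gap: 0.664
```

Run:
```python
from h import *
plan((470,216.8,80),45)
```

```text
shift [-0.0037 -0.      0.0459] turn 0.003 | cur [467.7 219.4 125.9] jaw 45.1 q6 -0.49 F [0.1 0.2 0.2] gap 58.5 t 43.6 tilt mrad [-8.  2.]
```

>>> servo_tool --series '[[[-0.0035,0,0.03],0],[[-0.0035,0,0.046],0],[[-0.0035,0,0.046],0]]'

```text
time: 43.98
position: [467.2, 216.3, 77.3]
ee_rot: [0.381, 0.924, -0.003, -0.006]
ft_force: [0.4, 0.6, 0.1]
finger_gap: 0.657
```

Run:
```python
from h import *
plan((470,216.8,27),45)
```

```text
shift [-0.0021  0.0028  0.0503] turn 0.003 | cur [467.2 216.3  77.3] jaw 45.2 q6 -0.5 F [0.4 0.6 0.1] gap 57.8 t 43.975 tilt mrad [-14.   0.]
```

>>> servo_tool --series '[[[-0.0018,0.0023,0.03],0],[[-0.0018,0.0023,0.05],0],[[-0.0018,0.0023,0.0505],0],[[-0.0018,0.0023,0.0505],0]]'

```text
time: 44.48
position: [469.8, 216.7, 27.4]
ee_rot: [0.381, 0.924, -0.002, -0.006]
ft_force: [0.7, 0.4, -0.3]
finger_gap: 0.664
```

>>> servo_tool --series '[[[0,0,0],0],[[0,0,0],0],[[0,0,0],0],[[0,0,0],0]]' --gripper 0.3

```text
time: 44.98
position: [471.0, 217.2, 28.3]
ee_rot: [0.382, 0.924, -0.002, -0.005]
ft_force: [0.3, 1.1, 6.4]
finger_gap: 0.453
```

>>> servo_tool --series '[[[0,0,-0.05],0],[[0,0,-0.11],0],[[0,0,-0.165],0],[[0,0,-0.165],0]]'

```text
time: 45.48
position: [475.5, 217.8, 197.4]
ee_rot: [0.381, 0.924, 0.001, -0.002]
ft_force: [-0.6, -0.1, -2.2]
finger_gap: 0.449
```

Run:
```python
from h import *
plan((*lane('B',63),190),81.8)
```

```text
shift [-0.4893 -0.2807  0.0052] turn -0.64 | cur [475.5 217.8 197.4] jaw 45.2 q6 -0.5 F [-0.6 -0.1 -2.2] gap 39.5 t 45.475 tilt mrad [-3.  3.]
```

>>> servo_tool --series '[[[-0.05,-0.029,0],-0.08],[[-0.1,-0.058,0],-0.16],[[-0.15,-0.087,0],-0.24],[[-0.2,-0.116,0],-0.32],[[-0.25,-0.144,0],-0.4]]'

```text
time: 46.1
position: [549.7, -62.1, 194.1]
ee_rot: [0.189, 0.982, 0.002, -0.004]
ft_force: [0.6, 0.2, -1.8]
finger_gap: 0.449
```

Run:
```python
from h import *
plan((*lane('B',63),180),81.8)
```

```text
shift [-0.1675 -0.2176  0.0124] turn -0.237 | cur [549.7 -62.1 194.1] jaw 68.2 q6 -1.43 F [ 0.6  0.2 -1.8] gap 39.6 t 46.1 tilt mrad [-6.  4.]
```

>>> servo_tool --series '[[[-0.036,-0.048,0],-0.05],[[-0.072,-0.096,0],-0.1],[[-0.108,-0.143,0],-0.15],[[-0.144,-0.19,0.005],-0.2],[[-0.1675,-0.2176,0.012],-0.237]]'

```text
time: 46.72
position: [623.4, -328.7, 177.4]
ee_rot: [0.072, 0.997, 0.003, -0.005]
ft_force: [0.8, 0.2, -1.7]
finger_gap: 0.448
```

Run:
```python
from h import *
P,p=parts('t14',False); crate(P,p)
plan((*lane('B',63),90),81.8)
```

```text
crate x -79.6 77.0 y 23.6 74.7 ztop 50.4 spread [45.  55.4] n 657
shift [-0.      0.0061  0.0861] turn -0.0 | cur [ 624.2 -332.6  176.1] jaw 81.8 q6 -2.01 F [ 3.4 -5.  -2.4] gap 39.8 t 46.775 tilt mrad [-9.  3.]
```

>>> servo_tool --series '[[[0,0.004,0.03],0],[[0,0.004,0.07],0],[[0,0.004,0.083],0],[[0,0.004,0.083],0]]'

```text
time: 47.28
position: [622.8, -327.4, 91.3]
ee_rot: [0.072, 0.997, 0.002, -0.006]
ft_force: [0.8, -0.2, -3.1]
finger_gap: 0.453
```

Run:
```python
from h import *
plan((*lane('B',63),50),81.8)
p,d=snap('scene','s14'); c=p[150:290,120:270]; cv2.imwrite('pics/s14z.png',cv2.resize(c[...,::-1],None,fx=4,fy=4,interpolation=cv2.INTER_CUBIC))
```

```text
shift [-0.002   0.0012  0.0412] turn -0.0 | cur [ 622.8 -327.4   91.3] jaw 81.8 q6 -2.01 F [ 0.8 -0.2 -3.1] gap 39.8 t 47.275 tilt mrad [-12.   5.]
```

View pics/s14z.png

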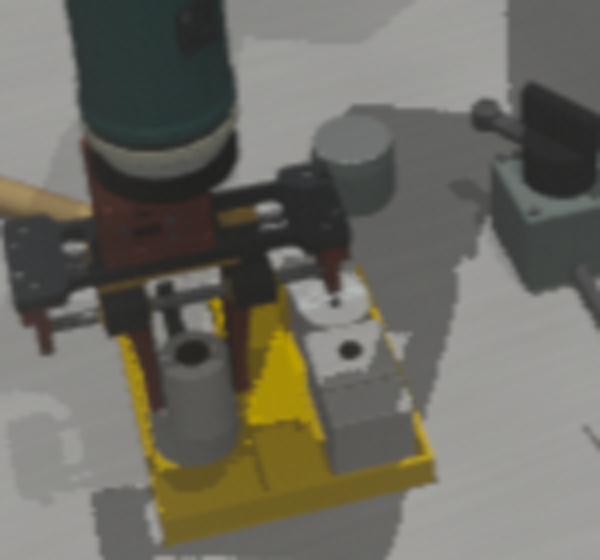

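>>> servo_tool --series '[[[-0.001,0.001,0.03],0],[[-0.001,0.001,0.05],0],[[-0.001,0.001,0.061],0],[[-0.001,0.001,0.061],0]]'

```text
time: 47.82
position: [624.3, -326.9, 31.5]
ee_rot: [0.072, 0.997, 0.002, -0.005]
ft_force: [0.5, 0.6, -2.1]
finger_gap: 0.451
```

Run:
```python
from h import *
plan((*lane('B',63),28.5),81.8)
```

```text
shift [-0.0001  0.0006  0.003 ] turn -0.0 | cur [ 624.3 -326.9   31.5] jaw 81.8 q6 -2.01 F [ 0.5  0.6 -2.1] gap 39.7 t 47.825 tilt mrad [-10.   4.]
```

>>> servo_tool --series '[[[0,0,0.003],0],[[0,0,0.003],0],[[0,0,0.003],0]]'

```text
time: 48.2
position: [624.5, -327.1, 29.0]
ee_rot: [0.072, 0.997, 0.001, -0.005]
ft_force: [-0.4, -0.7, -1.9]
finger_gap: 0.451
```

>>> servo_tool --series '[[[0,0,0],0],[[0,0,0],0],[[0,0,0],0]]' --gripper 0.62

```text
time: 48.58
position: [624.7, -327.2, 29.3]
ee_rot: [0.072, 0.997, 0.001, -0.005]
ft_force: [0.0, -0.2, -0.3]
finger_gap: 0.622
```

>>> servo_tool --series '[[[0,0,-0.05],0],[[0,0,-0.1],0],[[0,0,-0.15],0],[[0,0,-0.17],0],[[0,0,-0.17],0]]'

```text
time: 49.2
position: [627.5, -328.5, 201.7]
ee_rot: [0.072, 0.997, 0.0, -0.003]
ft_force: [0.1, 0.5, -0.4]
finger_gap: 0.622
```

Run:
```python
from h import *
plan((520,180,200),88)
p,d=snap('scene','s15'); cv2.imwrite('pics/s15z.png',cv2.resize(p[130:310,110:400][...,::-1],None,fx=2.7,fy=2.7,interpolation=cv2.INTER_CUBIC))
```

```text
shift [0.179  0.488  0.0027] turn -0.109 | cur [ 627.5 -328.5  201.7] jaw 81.8 q6 -2.01 F [ 0.1  0.5 -0.4] gap 54.7 t 49.2 tilt mrad [-5.  1.]
```

View pics/s15z.png

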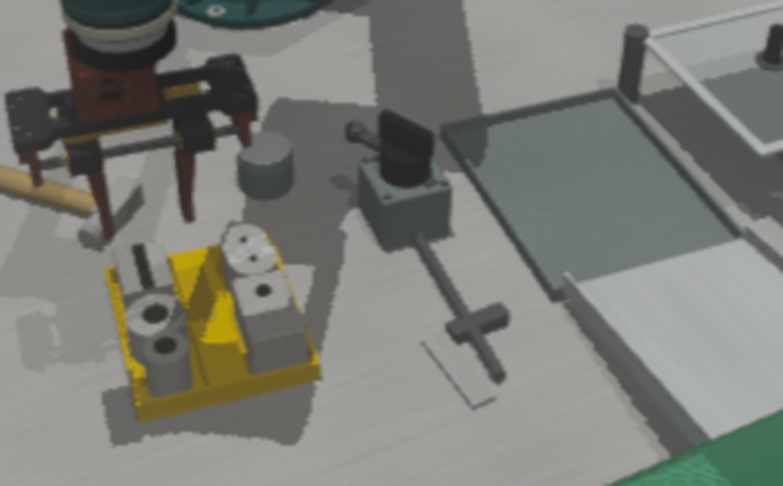

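Run:
```python
from h import *
P,p=parts('t16',False); crate(P,p); z=P[...,2]
m=(z>120)&(z<136)&(abs(P[...,0]-533)<40)&(abs(P[...,1]-400)<40); print(P[m].mean(0),cv2.minEnclosingCircle(P[m][:,:2].astype(np.float32)))
plan((533,400,200),88)
```

```text
crate x -79.8 77.4 y 23.0 74.8 ztop 50.9 spread [45.  55.4] n 647
[536.65543425 398.17569736 129.12205711] ((537.7908325195312, 399.2403869628906), 10.097553253173828)
shift [0.1957 0.7067 0.0022] turn -0.108 | cur [ 625.7 -327.4  198.4] jaw 81.8 q6 -2.01 F [-0.5  0.3 -0.4] gap 54.7 t 49.3 tilt mrad [-10.   4.]
```

>>> servo_tool --series '[[[0.016,0.058,0],0],[[0.032,0.116,0],-0.02],[[0.048,0.174,0],-0.04],[[0.064,0.232,0],-0.06],[[0.08,0.29,0],-0.08]]' --gripper 0.6

```text
time: 49.92
position: [586.3, -27.0, 197.9]
ee_rot: [0.032, 0.999, 0.002, -0.007]
ft_force: [0.7, 0.7, 1.1]
finger_gap: 0.601
```

Run:
```python
from h import *
plan((536,399,190),88)
```

```text
shift [0.0769 0.422  0.0105] turn -0.028 | cur [586.3 -27.  197.9] jaw 86.4 q6 -1.67 F [0.7 0.7 1.1] gap 52.9 t 49.925 tilt mrad [-13.   5.]
```

>>> servo_tool --series '[[[0.011,0.059,0],0],[[0.022,0.118,0],-0.01],[[0.033,0.177,0],-0.02],[[0.043,0.236,0],-0.028],[[0.054,0.295,0],-0.028]]'

```text
time: 50.55
position: [549.5, 272.3, 197.7]
ee_rot: [0.018, 1.0, 0.002, -0.008]
ft_force: [0.4, 0.2, -0.3]
finger_gap: 0.599
```

Run:
```python
from h import *
plan((536,399,160),88)
```

```text
shift [0.0173 0.1261 0.0383] turn -0.0 | cur [549.5 272.3 197.7] jaw 88.0 q6 -1.2 F [ 0.4  0.2 -0.3] gap 52.7 t 50.55 tilt mrad [-16.   3.]
```

>>> servo_tool --series '[[[0.009,0.06,0],0],[[0.0173,0.115,0.01],0],[[0.0173,0.126,0.03],0],[[0.0173,0.126,0.038],0],[[0.0173,0.126,0.038],0]]'

```text
time: 51.18
position: [535.2, 396.8, 158.5]
ee_rot: [0.018, 1.0, 0.0, -0.01]
ft_force: [0.2, -0.2, -0.3]
finger_gap: 0.6
```

Run:
```python
from h import *
plan((536,399,104),88)
```

```text
shift [-0.0018  0.0023  0.0545] turn -0.001 | cur [535.2 396.8 158.5] jaw 87.9 q6 -1.01 F [ 0.2 -0.2 -0.3] gap 52.8 t 51.175 tilt mrad [-20.   1.]
```

>>> servo_tool --series '[[[-0.0015,0.002,0.03],0],[[-0.0015,0.002,0.054],0],[[-0.0015,0.002,0.054],0]]'

```text
time: 51.55
position: [535.1, 396.4, 103.2]
ee_rot: [0.019, 1.0, -0.001, -0.011]
ft_force: [-0.9, 0.2, -0.1]
finger_gap: 0.603
```

>>> servo_tool --series '[[[0,0,0],0],[[0,0,0],0],[[0,0,0],0],[[0,0,0],0],[[0,0,0],0]]' --gripper 0 --force 15

```text
time: 52.18
position: [537.1, 398.1, 104.4]
ee_rot: [0.019, 1.0, 0.001, -0.009]
ft_force: [3.5, 4.7, -0.0]
finger_gap: 0.225
```

```bash
cat > arc.py <<'E'
from h import *
import sys
s=observe(); plan((529.3,185.5,104),88)
M=R.from_quat(s['ee_rot']).as_matrix()
h=np.array([428.3,295.2]); p0=s['position'][:2]
c=np.arctan2(186-295.2,529.3-428.3)
a0=np.arctan2(*(p0-h)[::-1]); print('r',np.linalg.norm(p0-h),'ang',a0-c)
for k in map(float,sys.argv[1:]):
    q=h+149*np.array([np.cos(k+c),np.sin(k+c)]); print(k,q.round(1),(M.T@np.r_[q-p0,0]/1000).round(4))
E
python3 arc.py 1.44 1.28 1.12 .96 .8
```

```text
shift [-3.000e-04 -2.127e-01  1.000e-04] turn -0.003 | cur [537.1 398.1 104.4] jaw 87.8 q6 -1.01 F [ 3.5  4.7 -0. ] gap 19.8 t 52.175 tilt mrad [-18.   2.]
r 149.74899885087754 ang 1.5819507423634018
1.44 [549.9 381.2] [-0.0135 -0.0164 -0.0003]
1.28 [562.1 360.8] [-0.0264 -0.0364 -0.0005]
1.12 [570.8 338.6] [-0.036  -0.0582 -0.0007]
0.96 [575.9 315.3] [-0.042  -0.0812 -0.0009]
0.8 [577.3 291.6] [-0.0442 -0.1049 -0.001 ]
```

>>> servo_tool --series '[[[-0.0135,-0.0164,0],0],[[-0.0264,-0.0364,-0.0005],0],[[-0.036,-0.0582,-0.0007],0],[[-0.042,-0.0812,-0.0009],0],[[-0.0442,-0.1049,-0.001],0]]'

```text
time: 52.8
position: [578.9, 292.0, 104.5]
ee_rot: [0.019, 1.0, 0.002, -0.008]
ft_force: [2.9, 3.9, -5.2]
finger_gap: 0.227
```

```bash
python3 arc.py .64 .48 .32 .16 0
```

```text
shift [ 0.0455 -0.1083  0.0008] turn -0.004 | cur [578.9 292.  104.5] jaw 87.8 q6 -1.18 F [ 2.9  3.9 -5.2] gap 20.0 t 52.8 tilt mrad [-16.   4.]
r 150.6401176677697 ang 0.8030248322821517
0.64 [574.8 267.9] [ 0.0032 -0.0242 -0.    ]
0.48 [568.6 244.9] [ 0.0085 -0.0475 -0.    ]
0.32 [558.7 223.2] [ 0.0175 -0.0695  0.0001]
0.16 [545.6 203.3] [ 0.0299 -0.0899  0.0002]
0.0 [529.5 185.8] [ 0.0453 -0.108   0.0004]
```

>>> servo_tool --series '[[[0.0025,-0.0242,0],0],[[0.0075,-0.0475,0],0],[[0.0165,-0.0695,0],0],[[0.029,-0.0899,0],0],[[0.0453,-0.108,0],0]]'

```text
time: 53.42
position: [529.1, 185.4, 104.7]
ee_rot: [0.02, 1.0, 0.003, -0.007]
ft_force: [11.2, 26.5, -12.2]
finger_gap: 0.25
```

>>> servo_tool --series '[[[0.003,-0.003,0],0],[[0.005,-0.004,0],0],[[0.005,-0.004,0],0]]'

```text
time: 53.8
position: [526.8, 186.8, 105.2]
ee_rot: [0.021, 1.0, 0.008, -0.004]
ft_force: [9.4, 23.5, -14.1]
finger_gap: 0.224
```

```bash
python3 arc.py 0
```

```text
shift [-0.0026 -0.0013  0.0012] turn -0.007 | cur [526.8 186.8 105.2] jaw 87.6 q6 -1.33 F [  9.4  23.5 -14.1] gap 19.7 t 53.8 tilt mrad [-8. 15.]
r 146.42693519312502 ang -0.00866174934770314
0.0 [529.5 185.8] [-0.0027 -0.0009 -0.    ]
```

>>> servo_tool --series '[[[0,0,0],0],[[0,0,0],0],[[0,0,0],0]]' --gripper 0.5

```text
time: 54.18
position: [525.9, 186.0, 105.3]
ee_rot: [0.021, 1.0, 0.007, -0.005]
ft_force: [-1.4, 0.6, -0.3]
finger_gap: 0.488
```

>>> servo_tool --series '[[[0,0,-0.03],0],[[0,0,-0.08],0],[[0,0,-0.09],0],[[0,0,-0.09],0]]'

```text
time: 54.68
position: [526.7, 184.3, 195.7]
ee_rot: [0.021, 1.0, 0.007, -0.004]
ft_force: [-0.5, 0.1, -0.3]
finger_gap: 0.499
```

Run:
```python
from h import *
p,d=snap('scene','s17'); cv2.imwrite('pics/s17z.png',cv2.resize(p[130:310,110:400][...,::-1],None,fx=2.7,fy=2.7,interpolation=cv2.INTER_CUBIC))
P=cloud('scene',d); z=P[...,2]
m=(z>122)&(z<136)&(abs(P[...,0]-533)<30)&(abs(P[...,1]-186)<30);
if m.sum(): print(P[m].mean(0),rect(P,m))
plan((511.5,-38,180),115)
```

```text
[535.1980563  185.14783636 126.78940579] ((532.0375366210938, 188.09359741210938), (18.13874053955078, 26.36269187927246), 33.38544845581055)
shift [ 0.005  -0.2228  0.0116] turn -0.478 | cur [526.  184.2 194.6] jaw 87.6 q6 -1.33 F [ 0.1  0.8 -0.3] gap 44.2 t 54.725 tilt mrad [-10.  14.]
```

View pics/s17z.png

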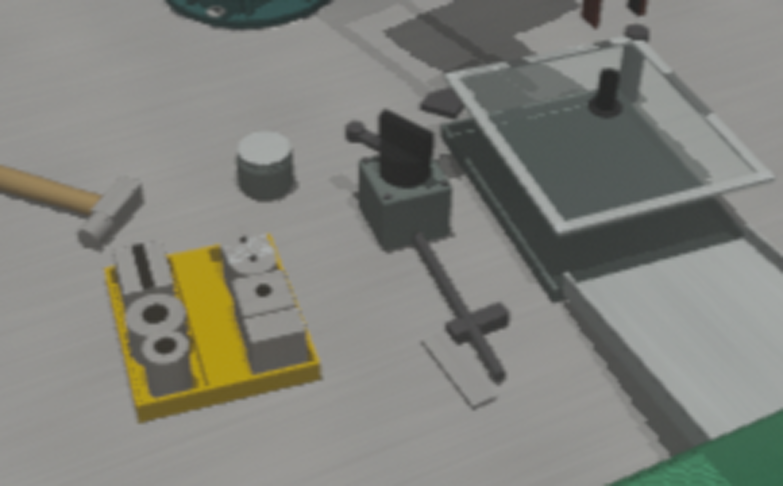

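>>> servo_tool --series '[[[0.001,-0.05,0],-0.1],[[0.003,-0.1,0],-0.2],[[0.004,-0.15,0],-0.3],[[0.005,-0.2,0.005],-0.4],[[0.005,-0.2228,0.0116],-0.475]]'

```text
time: 55.35
position: [509.8, -40.1, 178.0]
ee_rot: [-0.215, 0.977, 0.008, -0.005]
ft_force: [-0.2, 0.0, 0.0]
finger_gap: 0.5
```

Run:
```python
from h import *
plan((511.3,-38,104),114.8)
```

```text
shift [-0.0027 -0.0001  0.074 ] turn 0.001 | cur [509.8 -40.1 178. ] jaw 114.9 q6 -2.23 F [-0.2  0.   0. ] gap 44.0 t 55.35 tilt mrad [-13.  14.]
```

>>> servo_tool --series '[[[-0.0015,0.001,0.03],0],[[-0.0015,0.001,0.06],0],[[-0.0015,0.001,0.074],0],[[-0.0015,0.001,0.074],0]]'

```text
time: 55.85
position: [508.3, -37.2, 102.5]
ee_rot: [-0.215, 0.976, 0.009, -0.007]
ft_force: [0.5, -0.4, 0.2]
finger_gap: 0.504
```

>>> servo_tool --series '[[[0,0,0],0],[[0,0,0],0],[[0,0,0],0],[[0,0,0],0],[[0,0,0],0]]' --gripper 0 --force 12

```text
time: 56.48
position: [509.8, -39.1, 103.2]
ee_rot: [-0.216, 0.976, 0.007, -0.006]
ft_force: [0.5, -6.9, -2.3]
finger_gap: 0.164
```

Run:
```python
from h import *
plan((511.3,-38,104),40.1)
```

```text
shift [-0.0018  0.0004 -0.0008] turn 1.305 | cur [509.8 -39.1 103.2] jaw 114.9 q6 -2.23 F [ 0.5 -6.9 -2.3] gap 14.4 t 56.475 tilt mrad [-14.  12.]
```

>>> servo_tool --series '[[[-0.001,0,0],0.13],[[-0.001,0,0],0.26],[[-0.0015,0,0],0.39],[[-0.0015,0,0],0.52],[[-0.0015,0,0],0.65]]'

```text
time: 57.1
position: [509.6, -36.7, 103.3]
ee_rot: [0.11, 0.994, 0.006, -0.009]
ft_force: [-3.0, 8.4, 1.9]
finger_gap: 0.159
```

>>> servo_tool --series '[[[0,0,0],0.13],[[0,0,0],0.26],[[0,0,0],0.39],[[0,0,0],0.52],[[0,0,0],0.65]]'

```text
time: 57.72
position: [510.9, -34.3, 103.4]
ee_rot: [0.424, 0.906, 0.005, -0.01]
ft_force: [6.8, 11.7, -5.8]
finger_gap: 0.161
```

Run:
```python
from h import *
plan((511.3,-38,104),40.1); print(observe()['torque'])
```

```text
shift [-0.0031 -0.0021 -0.0006] turn -0.004 | cur [510.9 -34.3 103.4] jaw 39.8 q6 -0.92 F [ 6.8 11.7 -5.8] gap 14.2 t 57.725 tilt mrad [-14.  19.]
[ 1.83342361 -1.06073062  0.14214616]
```

>>> servo_tool --series '[[[-0.001,-0.001,0],0.04],[[-0.002,-0.002,0],0.08],[[-0.002,-0.002,0],0.1],[[-0.002,-0.002,0],0.1]]'

```text
time: 58.22
position: [511.0, -34.2, 103.5]
ee_rot: [0.469, 0.883, 0.007, -0.011]
ft_force: [3.4, 12.5, -3.5]
finger_gap: 0.175
```

Run:
```python
from h import *
plan((511.3,-38,104),40.1); print(observe()['torque'])
```

```text
shift [-0.0033 -0.0019 -0.0006] turn -0.105 | cur [511.  -34.2 103.5] jaw 34.1 q6 -0.83 F [ 3.4 12.5 -3.5] gap 15.4 t 58.225 tilt mrad [-13.  23.]
[ 1.98871107 -0.51963771  0.3038648 ]
```

>>> servo_tool --series '[[[0,0,0],-0.07],[[0,0,0],-0.08],[[0,0,0],-0.08]]' --gripper 0.5

```text
time: 58.6
position: [511.1, -34.4, 103.7]
ee_rot: [0.434, 0.901, 0.008, -0.01]
ft_force: [0.4, 0.1, 0.4]
finger_gap: 0.475
```

>>> servo_tool --series '[[[0,0,-0.04],0],[[0,0,-0.09],0],[[0,0,-0.13],0],[[0,0,-0.13],0]]'

```text
time: 59.1
position: [515.2, -38.1, 237.1]
ee_rot: [0.434, 0.901, 0.008, -0.007]
ft_force: [-0.7, 0.2, -0.3]
finger_gap: 0.497
```

Run:
```python
from h import *
p,d=snap('scene','s18')
a=cv2.imread('pics/scene0.png'); b=p[...,::-1]
cv2.imwrite('pics/cmp.png',np.vstack([cv2.resize(x[130:235,225:405],None,fx=2.8,fy=2.8,interpolation=cv2.INTER_CUBIC) for x in(a,b)]))
P=cloud('scene',d);z=P[...,2];m=(z>120)&(z<136)&(abs(P[...,0]-514)<50)&(abs(P[...,1]+38)<50);print(P[m].mean(0),rect(P,m))
f=np.load('pics/scene0.npz');P=cloud('scene',f['d']);z=P[...,2];m=(z>120)&(z<136)&(abs(P[...,0]-514)<50)&(abs(P[...,1]+38)<50);print(P[m].mean(0),rect(P,m))
plan((440,-180,250),60)
```

```text
[519.40734596 -39.693493   125.40834109] ((516.8297119140625, -38.219276428222656), (15.407310485839844, 65.8449478149414), 38.917999267578125)
[518.88577178 -38.72367287 125.3032424 ] ((516.7330932617188, -37.684688568115234), (14.160314559936523, 65.21814727783203), 42.282371520996094)
shift [-0.065  -0.1462 -0.0175] turn -0.375 | cur [513.7 -37.7 235. ] jaw 38.5 q6 -0.9 F [-0.5  0.1  0.1] gap 44.0 t 59.15 tilt mrad [-9. 22.]
```

View pics/cmp.png

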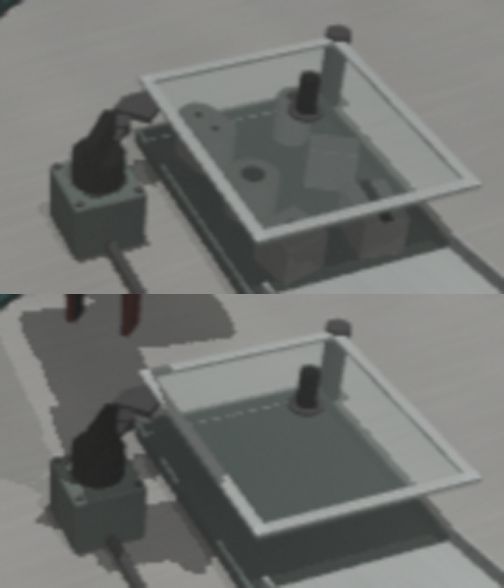

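>>> servo_tool --series '[[[-0.02,-0.05,-0.01],-0.1],[[-0.05,-0.1,-0.03],-0.2],[[-0.065,-0.1462,-0.04],-0.3],[[-0.065,-0.1462,-0.04],-0.3]]'

```text
time: 59.65
position: [438.3, -182.6, 271.5]
ee_rot: [0.297, 0.955, 0.009, -0.008]
ft_force: [0.0, 1.3, 0.4]
finger_gap: 0.5
```

Run:
```python
from h import *
p,d=snap('top','t19'); b=p[...,::-1]
def meas(d):
    P=cloud('top',d);z=P[...,2];m=(z>118)&(z<136)&(abs(P[...,0]-512)<45)&(abs(P[...,1]+38)<45); q=P[m][:,:2]; c=q-q.mean(0); w,v=np.linalg.eigh(c.T@c); print('bar',np.degrees(np.arctan(v[1,1]/v[0,1])).round(2),m.sum())
    m=(z>122)&(z<136)&(abs(P[...,0]-530)<30)&(abs(P[...,1]-186)<30); print('post',P[m].mean(0))
meas(np.load('pics/top0.npz')['d']); meas(d)
cv2.imwrite('pics/t19z.png',cv2.resize(b[100:250,120:360],None,fx=3.3,fy=3.3,interpolation=cv2.INTER_CUBIC))
plan((440,180,250),60)
```

```text
bar -48.12 98
post [528.81359311 185.93200832 129.25040553]
bar -51.18 101
post [528.92123764 186.08133196 128.54934819]
shift [0.2032 0.2977 0.0296] turn -0.079 | cur [ 438.9 -181.1  271.2] jaw 55.5 q6 -1.52 F [-0.2  0.1  0.2] gap 44.1 t 59.7 tilt mrad [-11.  23.]
```

View pics/t19z.png

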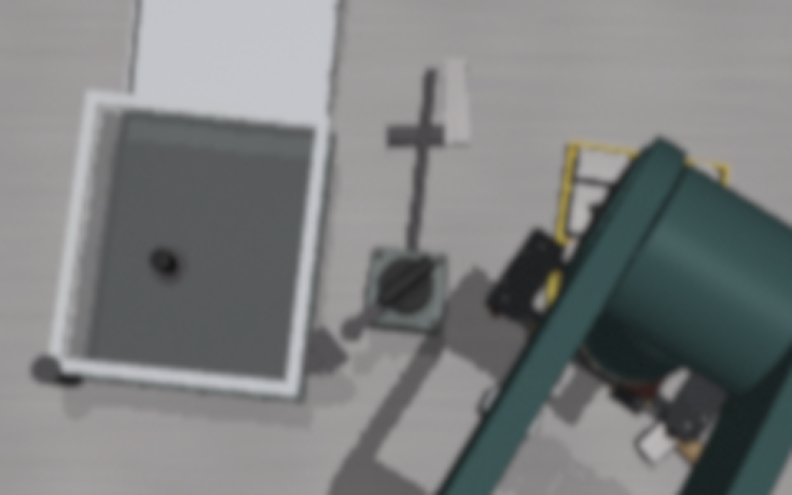

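>>> servo_tool --series '[[[0.033,0.05,0],0],[[0.067,0.1,0],0],[[0.1,0.15,0],0],[[0.135,0.2,0],0],[[0.165,0.245,0],0]]'

```text
time: 60.32
position: [440.5, 117.7, 276.8]
ee_rot: [0.296, 0.955, 0.009, -0.01]
ft_force: [0.7, -1.0, -0.9]
finger_gap: 0.5
```

>>> servo_tool --series '[[[0.033,0.05,0],0],[[0.067,0.1,0],0],[[0.07,0.105,0],0],[[0.07,0.105,0],0]]'

```text
time: 60.82
position: [441.1, 244.4, 278.6]
ee_rot: [0.296, 0.955, 0.009, -0.011]
ft_force: [-0.1, -0.5, -0.6]
finger_gap: 0.496
```

Run:
```python
from h import *
p,d=snap('top','t20'); P=cloud('top',d); crate(P,p)
cv2.imwrite('pics/t20z.png',cv2.resize(p[100:300,120:390][...,::-1],None,fx=2.9,fy=2.9,interpolation=cv2.INTER_CUBIC)); print(observe()['position'])
```

```text
crate x -80.3 77.4 y 24.2 74.8 ztop 50.6 spread [45.1 55.3] n 671
  crate x -15.0 80.2 y -74.6 -22.0 ztop 48.9 spread [42.  57.9] n 351
  crate x -84.6 -21.8 y -78.4 -31.9 ztop 49.1 spread [42.9 52.7] n 287
[441.40391131 243.4512063  278.79666811]
```

View pics/t20z.png

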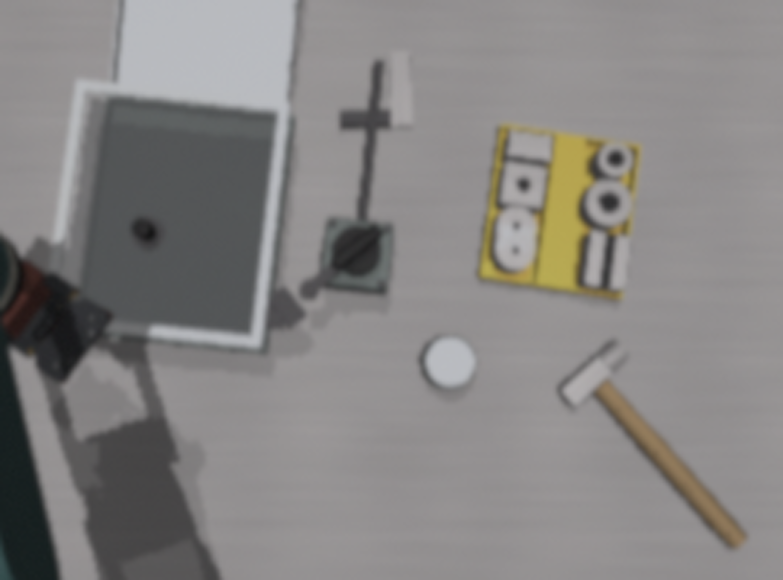

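Run:
```python
from h import *
o=np.array([568.9,-269.8]); th=np.radians(-8.2)
f=np.load('pics/t20.npz'); P=cloud('top',f['d']); q=P[...,:2]-o; z=P[...,2]
X=q[...,0]*np.cos(th)+q[...,1]*np.sin(th); Y=-q[...,0]*np.sin(th)+q[...,1]*np.cos(th)
for n,(a,b,c,d) in dict(shoe=(-82,-24,-76,-34),hub=(-13,37,-72,-24),bush=(44,80,-70,-30),obr=(-76,-12,30,66),cap=(-6,38,28,70),slab=(50,75,28,70)).items():
    m=(X>a)&(X<b)&(Y>c)&(Y<d)&(z>38)&(z<66)
    for _ in range(3):
        A=np.c_[X[m],Y[m],np.ones(m.sum())]; s=np.linalg.lstsq(A,z[m],rcond=None)[0]; r=abs(X*s[0]+Y*s[1]+s[2]-z); m&=r<4
    print(n,'slope',s[:2].round(3),'z mid',np.median(z[m]).round(1),m.sum(),'Y',Y[m].min().round(),Y[m].max().round())
m=(abs(Y+50)<45)&(X>-100)&(X<-5)&(z>36)&(z<60); r=rect(np.dstack([X,Y,z]),m);print(r)
```

```text
shoe slope [ 0.006 -0.001] z mid 49.4 215 Y -76.0 -34.0
hub slope [-0.014  0.005] z mid 47.4 173 Y -71.0 -24.0
bush slope [0.028 0.042] z mid 54.9 98 Y -67.0 -31.0
obr slope [-0.014  0.015] z mid 49.0 197 Y 31.0 66.0
cap slope [-0.003 -0.018] z mid 51.4 154 Y 28.0 69.0
slab slope [-0.055  0.01 ] z mid 53.0 91 Y 29.0 70.0
((-45.102935791015625, -55.15081024169922), (79.05087280273438, 47.106380462646484), 1.0635756254196167)
```

```bash
python3 -c "
from cell import bot
print(bot.finish_job())"
```

```text
the job is handed in; nothing more can be done
None
```

The job is done and handed in at about 61 s. I switched the isolator off, swung the guard open to its stop and packed all six parts. I then swung the guard closed to its stop and only after that turned the isolator back on.

- **Parts:** obround, capped and slab are in one lane; shoe, hub and bush are in the other. The last pictures show all six standing level on the lane floors, with top heights matching their sizes to about 1 mm, and the catch tray empty.
- **Guard:** the handle post is back within 0.2 mm of where it was at the start.
- **Isolator:** its bar reads about 3° further clockwise than in the first picture, in both cameras. It was turned until it met resistance and the gripper began to slip, so I take it to be at the on stop.
- **Disagreements:**
  - The shoe sits about 6 mm nearer the outer wall than where I released it. It is level on the floor and inside the lane.
  - The scene camera placed things up to about 5 mm off in x compared with the gripper, so I used the top camera for positions.
- **Bystanders:** I never touched the tin, hammer or try square. They look unmoved in the last pictures, but I did not measure them.

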